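# Restock the safety station on the workbench

## Task

Put the safety station in order: stand all the supplies on the bench (the cream jars, the spray bottles and the ear-plug case, as many as there are) upright on the floor of the yellow bin, side by side and none on top of another, and hang both pairs of ear defenders over the rail by their headbands, square across the bar with one cup on each side, hanging free. Set things down rather than dropping them, and leave the other tools on the bench where they are.

Things in the scene. Friction and masses are not known exactly. Their poses are not given: they have to be found in the camera images.
- muff_a: ear defenders, grey cups, black headband, standing on their cups; 150 mm high, 151 mm cup to cup (own x), cups 62 mm wide (y), 72 high, 93 mm apart inside. 0.24 kg. Crown: flat pad 64 (x) by 30 (y) by 18 mm thick, from 132 to 150 mm high, to be pinched across y and hung by its underside; band slopes from its ends to the cups. Symmetric. Origin midway between the cups at their underside, z up.
- muff_b: ear defenders, grey cups, black headband, standing on their cups; 150 mm high, 151 mm cup to cup (own x), cups 62 mm wide (y), 72 high, 93 mm apart inside. 0.24 kg. Crown: flat pad 64 (x) by 30 (y) by 18 mm thick, from 132 to 150 mm high, to be pinched across y and hung by its underside; band slopes from its ends to the cups. Symmetric. Origin midway between the cups at their underside, z up.
- muff_a_crown (a point): centre of the underside of the crown pad of muff_a, 132 mm above its origin
- muff_b_crown (a point): centre of the underside of the crown pad of muff_b, 132 mm above its origin
- rail: fixed steel hanging rail: one level round bar 16 mm in diameter along the rail's own y, axis 145 mm above the bench, between two upright posts of 18 mm diameter and 157 mm height that stand 135 mm either side of the middle (252 mm free between them). Origin on the bench under the middle of the bar.
- rail_top (a point): middle of the bar, on its top line, 153 mm above the bench; axes as the rail's
- bin: fixed open yellow bin, outside 184 (own x) by 138 (y) by 45 mm high, walls and floor 4 mm: 176 by 130 mm inside. Origin at the centre of its underside, on the bench. All five supplies just fit: the case across one end along y (taking 46 mm of x), the round ones two by two in the other 130 by 130 mm. All stand taller than the walls.
- jar_a: white plastic cream jar: round body 60 mm diameter, 50 mm high, with a narrower grey lid on it, 40 mm diameter, from 50 to 74 mm high; 0.16 kg. Origin at the centre of its underside, z up along its axis.
- jar_b: white plastic cream jar: round body 60 mm diameter, 50 mm high, with a narrower grey lid on it, 40 mm diameter, from 50 to 74 mm high; 0.16 kg. Origin at the centre of its underside, z up along its axis.
- bottle_a: small white spray bottle: round body 54 mm diameter, 50 mm high, with a narrow black pump cap on it, 28 mm diameter, from 50 to 88 mm high; 0.14 kg. Origin at the centre of its underside, z up along its axis.
- bottle_b: small white spray bottle: round body 54 mm diameter, 50 mm high, with a narrow black pump cap on it, 28 mm diameter, from 50 to 88 mm high; 0.14 kg. Origin at the centre of its underside, z up along its axis.
- case: grey ear-plug case, a box 120 mm (its own x) by 42 mm (y) by 50 mm high, with a black carrying handle along its middle on top: a bar 50 mm long (x), 12 mm thick (y), from 50 to 78 mm high, pinched across its thickness; 0.22 kg. Origin at the centre of its underside, z up.
- tape: tape measure standing on the bench, 66 by 36 by 62 mm; not to be disturbed. Origin under its centre
- glasses: safety glasses, 132 mm wide, 105 mm deep, 42 mm high; not to be disturbed. Origin under the middle of the lenses
- wrench: wrench lying behind the rail; not to be disturbed
- screwdriver: screwdriver lying on the bench; not to be disturbed
- oiltin: plain steel tin, 56 mm diameter, 90 mm high; not to be disturbed
Mind the look-alikes: they are no part of the job. Leave any turquoise look-alike of the muff_a alone. There is more than one size of the bin; the job needs the larger.

How it is judged:
By the outcome, as a careful person would: the job done as asked, in the order asked, and still so for the second after the job is handed in, with the robot touching nothing.
Of jar_a, jar_b, bottle_a, bottle_b, case only 4 to 5 are there at a start; the rules pass over those that are not, and their reading is None.
At some moment in a run one of jar_a, jar_b, case may be knocked a few centimetres aside while the robot is not near it.
It also fails if it takes over 210 s, if anything falls off the work surface, if the arm or the gripper's body presses on something with over 40 N, if the wrist force passes 120 N, or if a joint passes its speed limit or range.

## Robot

A 6-joint arm with a two-finger parallel gripper is mounted at the origin on the work surface. World frame = base frame: x ahead of the robot, y to its left, z up, the work surface at z = 0. Lengths are in mm, angles in rad, forces in N, time in s.
With the tool pointing down it reaches from about 275 to 1000 mm from the base axis. Payload 8.4 kg.
Tool frame: the origin (TCP) lies between the finger pads; the fingertips stand 25 mm ahead of it and the grasp point (between the pads) lies 6 mm ahead of it; z points along the fingers, y is the line along which they close (so a half turn about z gives the same grasp; the last joint's range is limited). The gripper opens to 85 mm and grips with 20 to 120 N. Pads are 22 mm wide; open, the fingers measure 114 mm over their backs; the gripper's body (76 mm by 85 mm) begins 54 mm behind the grasp point. The pads swing forward as they close: fully open they stand 13 mm farther back than shut.
Start: joints at [-1.255, 0.353, 1.633, -0, 1.155, -0.002], TCP at [195.297, -593.706, 256.281] pointing down, gripper open.
Joint ranges: [-2.63, 2.63], [-0.92, 2.1], [0.06, 2.66], [-1.3, 4.44], [0, 2.69], [-3.02, 3.02]. Speed limits (rad/s): [2.22, 2.22, 2.79, 3.14, 3.14, 3.14].

## Interface

Orientations are given as [roll, pitch, yaw] about the fixed x, y, z axes, in that order (R = Rz(yaw) Ry(pitch) Rx(roll)).
In Python, from rig import r, eyes, workorder gives the robot as it stands. The module is installed in compiled form; this text tells all that it offers.
- The arm moves only by the tool step_arm, never from a script. Its argument "moves" is a list of rows, each an object of numbers: "tx", "ty", "tz": the shift along the tool's x, y, z scaled (see below); "ax", "ay", "az": the turn, a rotation vector about the tool's x, y, z scaled (see below). In form: [{"tx": .., "ty": .., "tz": .., "ax": .., "ay": .., "az": ..}, ...]. A call has 1 to 5 rows; each row shifts and turns the commanded pose from where the row before left it, along the tool's axes as they then stand; what a row does not reach is not made up. The controller multiplies each number of a shift by 25 mm and each number of a turn by 90 degrees. A row lasts 1/8 s, in which the tool goes at most 62.5 mm and 10.7 degrees, less where a joint would pass 70% of its speed; a pose out of reach is approached as far as the arm can. A call with a number of a shift or a turn outside -1 to 1 is refused whole. A call with a gripper value outside its range is refused whole. "gripper" is the opening, from 0 (shut) to 1 (fully open), set as the call begins (left out, the last holds). The fingers move at their own pace and stop on an object; "newtons" is the grip in N (left out, the last holds). Time passes only in rows, so rows that do not move let the fingers close. It gives the time, the measured TCP pose, the force, the opening and the grip force at its end, in the units of the state.
- r.sense(): the state, without advancing time (a new reading comes with each control period).
- eyes.grab_frame(name): name is "scene" or "side" or "wrist"; returns (picture, depth): 400x640x3 uint8, red, green, blue; 400x640 float32, mm along the optical axis (not along the pixel's ray), 0 where there is no reading.
- eyes.camera_info(name): a dict with "intrinsics" (3x3 intrinsics, pixels), "cam_to_world" (4x4, takes a point from camera to world coordinates). Camera axes: x right, y up, looking along -z (the intrinsics and any distortion apply to the point x, -y, -z); pixel columns grow to the right and rows downward; lengths in mm; the calibration is good to about 2 mm. The wrist camera is an equidistant fisheye: a pixel r from the principal point sees the ray r / f radians off the axis. A picture is of the moment at which its call begins: read the wrist's pose just before it. camera_info takes no time and is no camera call; for the wrist camera it gives the pose at the moment of the call.
- workorder.sign_off(): hands the job in; it is judged then, once.
The state is a dict: "clock": time; "qpos": joint angles; "qvel": joint speeds; "joint_efforts": joint torques, N m; "eef_pos": TCP position; "tcp_rot": TCP orientation; "contact_force": force on the tool from outside, world axes, zero at the start; "wrist_torque": the same for the moment, N m; "opening": opening from 0.0 (shut) to 1.0 (fully open); "grasp_force": force on a finger pad.
Only numpy, scipy, OpenCV 4.12 (cv2) and the standard library are available. Lean on these libraries where they do the work, as an engineer would, in place of code of your own. Each camera call takes 0.05 s, during which the arm holds its last target. There are 200 camera calls.

## Working session

There is one attempt and no reset: what is moved stays moved. The work goes in short steps, Python scripts to look and compute and a tool call to move; the robot and the scene stay as the last step left them, time stands still between calls to the robot, and variables do not carry over. Pictures are saved under pics/ and viewed, at most 14 in all, crops included, and the job is handed in when it is done.

Besides the shell and the picture viewer there is one more tool, called after "Request:" by a JSON object that holds its "method" and its "body". step_arm: Moves the arm, as the interface text tells. Its arguments: {"type":"object","properties":{"moves":{"type":"array","items":{"type":"object","properties":{"tx":{"type":"number"},"ty":{"type":"number"},"tz":{"type":"number"},"ax":{"type":"number"},"ay":{"type":"number"},"az":{"type":"number"}}}},"gripper":{"type":"number"},"newtons":{"type":"number"}},"required":["moves"]}

```bash
mkdir -p pics
cat > h.py <<'E'
import numpy as np, cv2
from rig import r, eyes, workorder
def grab(n,name=None):
    ci=eyes.camera_info(n); p,d=eyes.grab_frame(n)
    if name: cv2.imwrite(f'pics/{name}.png',p[:,:,::-1])
    return p,d,np.array(ci['intrinsics']),np.array(ci['cam_to_world'])
def cloud(d,K,T):
    v,u=np.mgrid[:d.shape[0],:d.shape[1]]
    x=(u-K[0,2])/K[0,0]*d; y=(v-K[1,2])/K[1,1]*d
    P=np.stack([x,-y,-d],-1)@T[:3,:3].T+T[:3,3]
    P[d==0]=np.nan
    return P
E
python3 - <<'E'
from h import *
import pickle
D={}
for n in ['scene','side']:
    D[n]=grab(n,n+'0'); print(n,D[n][2].tolist(),D[n][3].round(3).tolist())
pickle.dump(D,open('d0.pkl','wb'))
print(r.sense())
E
```

```text
scene [[415.0618421489827, 0.0, 325.15387903098065], [0.0, 415.0618421489827, 204.76645316058438], [0.0, 0.0, 1.0]] [[0.861, -0.413, 0.298, 929.942], [0.509, 0.701, -0.5, -722.756], [-0.003, 0.582, 0.813, 1171.739], [0.0, 0.0, 0.0, 1.0]]
side [[437.4446192076003, 0.0, 319.82345009911745], [0.0, 437.4446192076003, 201.90552756807963], [0.0, 0.0, 1.0]] [[-0.927, 0.238, -0.291, 80.237], [-0.376, -0.558, 0.74, 1066.009], [0.014, 0.795, 0.607, 1038.448], [0.0, 0.0, 0.0, 1.0]]
{'clock': 0.1, 'qpos': array([-1.25540047e+00,  3.53593820e-01,  1.63402188e+00, -2.27857323e-06,
        1.15521211e+00, -2.42641825e-03]), 'qvel': array([ 8.31488418e-04, -2.15944895e-03, -1.28489466e-03,  5.96681978e-04,
        1.91481207e-03,  9.32950039e-05]), 'joint_efforts': array([ 4.59007915e-04, -6.06357121e+01, -3.42820823e+01,  4.66197406e-06,
        4.01760160e-03, -9.96335174e-07]), 'eef_pos': array([ 195.17775046, -593.34386848,  255.64362384]), 'tcp_rot': array([-3.14035750e+00, -9.13521222e-07,  3.17823192e-01]), 'contact_force': array([-0.43951423, -0.43843186,  0.72092811]), 'wrist_torque': array([-0.00080055, -0.00024279,  0.04797861]), 'grasp_force': 0.0, 'opening': 1.0020829604837}
```

```bash
python3 -c "
import cv2,numpy as np
a=cv2.imread('pics/scene0.png');b=cv2.imread('pics/side0.png')
" ; ls -la
```

```text
total 3520
drwxr-xr-x  3 agent agent    4096 Nov 30 08:53 .
drwxr-xr-x 23 root  root     4096 Nov 30 08:53 ..
-rw-r--r--  1 agent agent 3584929 Nov 30 08:53 d0.pkl
-rw-r--r--  1 agent agent     450 Nov 30 08:53 h.py
drwxr-xr-x  2 agent agent    4096 Nov 30 08:53 pics
```

View pics/scene0.png

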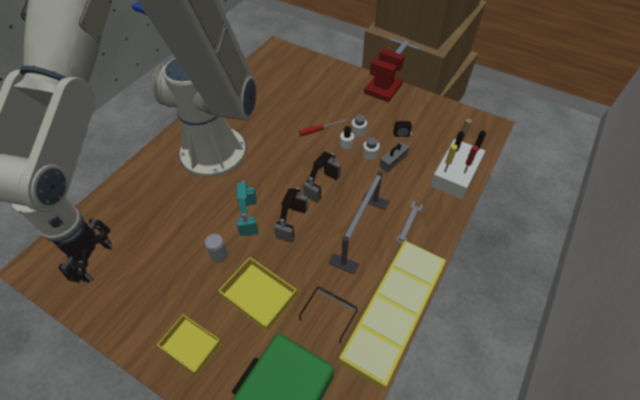

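View pics/side0.png

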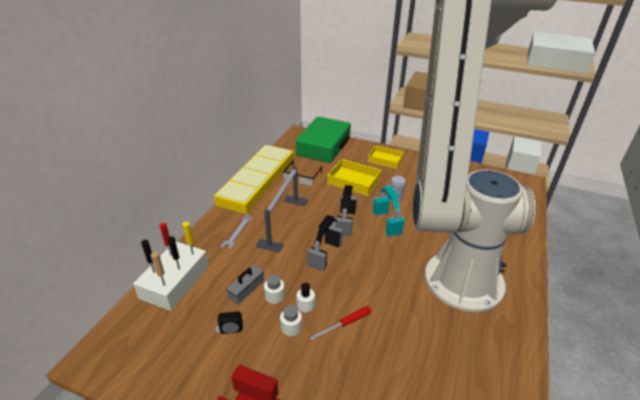

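The scene camera shows the two jars at (359,125) and (371,148), the bottle at (347,138), the case at (394,157), and the black muffs at (322,175) and (292,215). The rail runs from (345,262) to (380,190) and the large bin is at (258,292). The side camera agrees, so there are four supplies. Next I'll make a top-down map from the depth.

```bash
cat >> h.py <<'E'
def ortho(D,x0=150,x1=950,y0=-550,y1=450,s=0.75,zmin=-30):
    # top-down map: rows = x decreasing downward? row grows with -x, col grows with -y
    H=int((x1-x0)*s);W=int((y1-y0)*s)
    img=np.zeros((H,W,3),np.uint8);Z=np.full((H,W),-99.)
    for n in D:
        p,d,K,T=D[n];P=cloud(d,K,T).reshape(-1,3);c=p.reshape(-1,3)
        ok=np.isfinite(P[:,0])&(P[:,2]<220)&(P[:,2]>zmin);P=P[ok];c=c[ok]
        i=((x1-P[:,0])*s).astype(int);j=((y1-P[:,1])*s).astype(int)
        ok=(i>=0)&(i<H)&(j>=0)&(j<W);i,j,P,c=i[ok],j[ok],P[ok],c[ok]
        o=np.argsort(P[:,2]);i,j,P,c=i[o],j[o],P[o],c[o]
        m=P[:,2]>=Z[i,j];Z[i[m],j[m]]=P[m,2];img[i[m],j[m]]=c[m]
    return img,Z
E
python3 - <<'E'
from h import *
import pickle
D=pickle.load(open('d0.pkl','rb'))
for n in D:
    p,d,K,T=D[n];P=cloud(d,K,T);z=P[...,2]
    h,e=np.histogram(z[np.isfinite(z)],bins=np.arange(-20,60,2));print(n,h.tolist())
img,Z=ortho(D)
img=cv2.dilate(img,np.ones((3,3)))
for x in range(200,950,100):
    cv2.putText(img,str(x),(0,int((950-x)*.75)),0,.35,(255,255,255),1);cv2.line(img,(0,int((950-x)*.75)),(749,int((950-x)*.75)),(90,90,90),1)
for y in range(-500,450,100):
    cv2.putText(img,str(y),(int((450-y)*.75),10),0,.35,(255,255,255),1);cv2.line(img,(int((450-y)*.75),0),(int((450-y)*.75),599),(90,90,90),1)
cv2.imwrite('pics/ortho0.png',img[:,:,::-1])
E
```

```text
scene [104, 94, 82, 95, 113, 230, 857, 4054, 12385, 23012, 24452, 14678, 5487, 1663, 711, 547, 525, 499, 428, 351, 382, 382, 424, 424, 444, 412, 436, 422, 373, 371, 384, 414, 459, 722, 1214, 2034, 2487, 1630, 710]
side [245, 213, 240, 215, 255, 242, 268, 845, 5094, 17155, 25346, 16940, 5529, 1440, 734, 764, 836, 805, 651, 603, 513, 533, 592, 547, 523, 505, 530, 506, 496, 490, 477, 477, 522, 532, 747, 992, 1035, 923, 698]
```

View pics/ortho0.png

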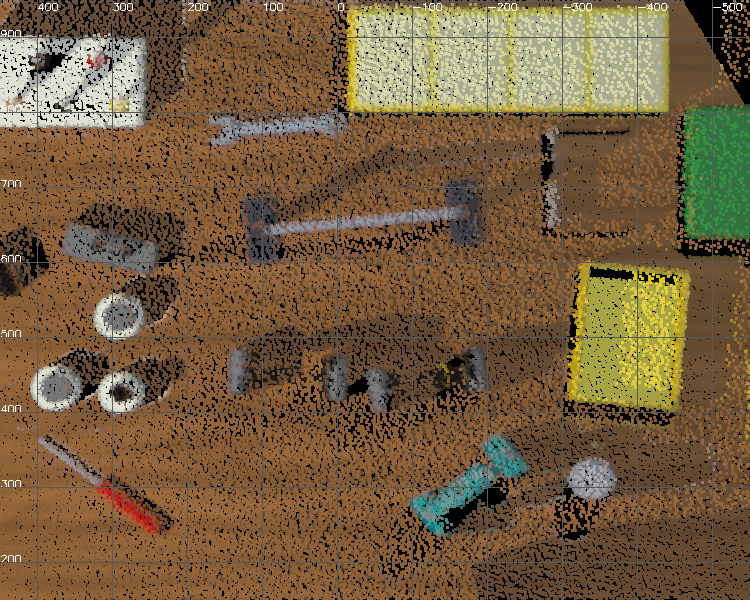

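The top-down map shows everything. Now I'll measure precisely.

```bash
cat >> h.py <<'E'
def pts(D,x0,x1,y0,y1,z0,z1,f=None):
    out={}
    for n in D:
        p,d,K,T=D[n];P=cloud(d,K,T);q=p.astype(int)
        m=(P[...,0]>x0)&(P[...,0]<x1)&(P[...,1]>y0)&(P[...,1]<y1)&(P[...,2]>z0)&(P[...,2]<z1)
        if f is not None: m&=f(q)
        out[n]=P[m]
    return out
def rect(P):
    (c,s,a)=cv2.minAreaRect(P[:,:2].astype(np.float32)); return np.round(c,1),np.round(s,1),round(a,1)
def ray(D,n,uv,z):
    p,d,K,T=D[n];uv=np.atleast_2d(uv).astype(float)
    v=np.c_[(uv[:,0]-K[0,2])/K[0,0],-(uv[:,1]-K[1,2])/K[1,1],-np.ones(len(uv))]@T[:3,:3].T
    o=T[:3,3];return o+v*((z-o[2])/v[:,2])[:,None]
def mid(P,q=2):
    a=P[:,:2];lo,hi=np.percentile(a,[q,100-q],axis=0);return ((lo+hi)/2).round(1),(hi-lo).round(1),a.mean(0).round(1),len(P)
E
cat > meas.py <<'E'
from h import *
import pickle,sys
def supplies(D,A):
    for n,(x,y,z0,rad) in A.items():
        for c,P in pts(D,x-rad,x+rad,y-rad,y+rad,z0,z0+40).items():
            if len(P)<5: print(n,c,'none');continue
            print(n,c,*mid(P), 'z',np.median(P[:,2]).round(1))
E
python3 - <<'E'
from meas import *
D=pickle.load(open('d0.pkl','rb'))
supplies(D,{'jarN':(430,375,64,45),'jarF':(527,292,64,45),'bot':(428,290,76,45),'case':(622,305,62,70)})
print('case body')
for c,P in pts(D,550,690,220,380,40,62).items(): print(c,rect(P),mid(P))
print('rail')
for c,P in pts(D,600,710,-130,70,135,170).items():
    k=np.polyfit(P[:,1],P[:,0],1);print(c,k,np.polyval(k,[0]),np.median(P[:,2]),len(P))
for c,P in pts(D,590,720,-200,130,1.5e2,175).items(): print(c,P[:,1].min(),P[:,1].max(),len(P))
Y=lambda q:(q[...,0]>120)&(q[...,1]>110)&(q[...,2]<80)
print('bin')
for c,P in pts(D,380,620,-480,-290,36,60,Y).items(): print(c,rect(P),len(P),np.median(P[:,2]))
print('muff')
blk=lambda q:q.max(-1)<60
for nm,y in (('m1',65),('m2',-120)):
    for c,P in pts(D,380,520,y-50,y+50,125,170).items(): print(nm,c,len(P), rect(P) if len(P)>5 else '', mid(P) if len(P)>5 else '')
    for c,P in pts(D,380,520,y-100,y+95,55,80).items(): print(nm,'cups',c,len(P), rect(P), mid(P))
E
```

```text
jarN scene [432.6 375.2] [35.8 40.7] [432.2 371.8] 75 z 71.9
jarN side [432.5 377.2] [35.1 36.1] [432.2 379.5] 160 z 74.2
jarF scene [527.  286.4] [37.7 35.2] [528.1 286.3] 85 z 72.9
jarF side [527.1 293.6] [36.7 37.7] [526.8 295.3] 135 z 74.3
bot scene [425.3 284.5] [26.3 26.4] [426.6 283.9] 47 z 85.9
bot side [426.7 290.4] [25.4 24.7] [425.5 292.6] 83 z 87.9
case scene [618.2 299.7] [18.7 49.7] [617.9 297.8] 51 z 76.6
case side [619.5 304. ] [22.  49.5] [618.1 306.2] 90 z 77.6
case body
scene (array([596.1, 304.3]), array([123.4,  88. ]), 78.2) (array([599.4, 299.1]), array([ 94.3, 115.2]), array([616.3, 290.5]), 274)
side (array([596.4, 310.7]), array([120.9,  89.3]), 75.6) (array([602.2, 305.9]), array([ 91.1, 114.9]), array([613.7, 311.8]), 438)
rail
scene [-8.79589463e-02  6.52334763e+02] [652.33476257] 151.2534927503525 291
side [-9.33038169e-02  6.51501904e+02] [651.501904] 152.55971710879675 174
scene -179.32826987878616 108.85337154012052 300
side -175.17610397090812 112.98697180221257 199
bin
scene (array([ 500.2, -391.7]), array([139.2, 185.7]), 84.5) 314 44.7883525713513
[... 540 characters left out ...]
,  68.4]), array([153.4,  60.8]), 86.4) (array([450.3,  69.8]), array([ 62.6, 147.4]), array([447.8,  79.5]), 292)
m2 scene 246 (array([ 443. , -121.4]), array([31.5, 99.1]), 11.7) (array([ 444.9, -124.7]), array([33.8, 87.2]), array([ 446.2, -130.1]), 246)
m2 side 152 (array([ 443.6, -112.2]), array([29.2, 85.5]), 11.4) (array([ 444. , -110.1]), array([33.7, 76. ]), array([ 441.8, -105.5]), 152)
m2 cups scene 267 (array([ 443.9, -123.3]), array([ 61.2, 151.5]), 11.3) (array([ 456.2, -125.1]), array([ 58.4, 150.3]), array([ 453. , -136.8]), 267)
m2 cups side 197 (array([ 444.2, -119.4]), array([ 60.2, 155.7]), 12.8) (array([ 444.2, -116. ]), array([ 82.1, 149.4]), array([436.4, -97.6]), 197)
```

Run:
```python
import cv2,numpy as np
a=cv2.imread('pics/scene0.png')[110:280,210:420];b=cv2.imread('pics/side0.png')[160:345,210:420]
a=cv2.resize(a,(395,320),interpolation=2);b=cv2.resize(b,(395,348),interpolation=2)[:320]
a=cv2.convertScaleAbs(a,alpha=1.6);b=cv2.convertScaleAbs(b,alpha=1.6)
cv2.imwrite('pics/crop0.png',np.hstack([a,b]))
```

```text
(no output)
```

View pics/crop0.png

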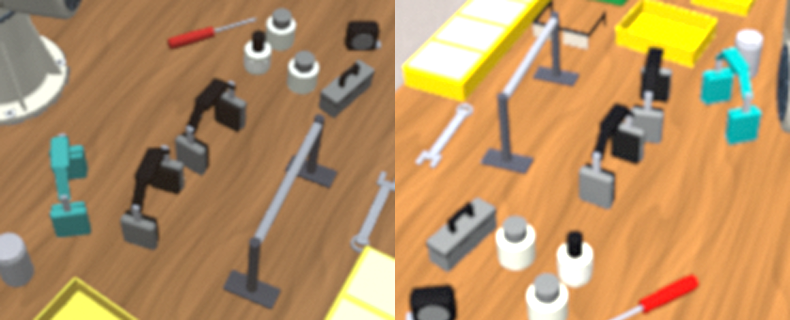

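The crop confirms the layout: the muff crowns run roughly along world y, and the case handle is on top. I'll refine the case, then move.

Run:
```python
from meas import *
D=pickle.load(open('d0.pkl','rb'))
for z in ((44,56),(66,85)):
  for c,P in pts(D,575,690,235,375,*z).items():
    P=P[P[:,0]>565+ (0 if z[0]>50 else 15)]
    print(z,c,rect(P),mid(P))
```

```text
(44, 56) scene (array([616.3, 299.9]), array([123.1,  44.9]), 76.3) (array([617.9, 299.9]), array([ 57.2, 114.3]), array([619.6, 292.9]), 227)
(44, 56) side (array([617.9, 304.8]), array([120.1,  44.8]), 75.6) (array([618.1, 305.5]), array([ 58. , 114.7]), array([616. , 311.1]), 383)
(66, 85) scene (array([617.7, 299.9]), array([52.1, 12.1]), 77.8) (array([618.1, 299.7]), array([18.5, 49.7]), array([617.7, 297.7]), 49)
(66, 85) side (array([617.6, 303.7]), array([51.7, 15.1]), 73.0) (array([619.8, 303.9]), array([21.7, 49.3]), array([618.6, 307. ]), 81)
```

Request:
{"method": "step_arm", "body": {"moves": [{"tx": -0.4, "ty": -1, "tz": -0.5, "az": -0.1}, {"tx": -0.4, "ty": -1, "tz": -0.5, "az": -0.1}, {"tx": -0.4, "ty": -1, "az": -0.1}], "gripper": 0.75}}

```text
schema error: expected keys tx, ty, tz, ax, ay, az
```

Create plan.py:
```python
# usage: plan.py yawdeg x y z : total tool-unit deltas (turn first, then shift in turned axes)
from h import *
import sys
from scipy.spatial.transform import Rotation as R
a=[float(v) for v in sys.argv[1:]]
s=r.sense();Rc=R.from_euler('xyz',s['tcp_rot']);Rt=R.from_euler('xyz',[np.pi,0,np.radians(a[0])])
print('t',round(s['clock'],2),'pos',s['eef_pos'].round(1),'yaw',round(np.degrees(s['tcp_rot'][2]),1),'turn',((Rc.inv()*Rt).as_rotvec()/(np.pi/2)).round(3))
for i in range(1,len(a),3):
    t=np.array(a[i:i+3]);p=s['eef_pos'] if i==1 else np.array(a[i-3:i])
    print('shift',(Rt.inv().apply(t-p)/25).round(2))
```

```text
(no output)
```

Request:
{"method": "step_arm", "body": {"moves": [{"tx": 0.78, "ty": -0.98, "tz": 0, "ax": 0, "ay": 0, "az": 0}, {"tx": 0.78, "ty": -0.98, "tz": 0, "ax": 0, "ay": 0, "az": 0}, {"tx": 0.78, "ty": -0.98, "tz": 0, "ax": 0, "ay": 0, "az": 0}, {"tx": 0.78, "ty": -0.98, "tz": 0, "ax": 0, "ay": 0, "az": 0}, {"tx": 0.78, "ty": -0.98, "tz": 0, "ax": 0, "ay": 0, "az": 0}], "gripper": 0.75}}

```text
clock: 0.72
eef_pos: [249.8, -445.7, 256.0]
tcp_rot: [-3.141, 0.0, 0.318]
contact_force: [-0.2, 0.3, 0.3]
opening: 0.747
grasp_force: 0.0
```

Request:
{"method": "step_arm", "body": {"moves": [{"tx": 0.78, "ty": -0.98, "tz": 0, "ax": 0, "ay": 0, "az": 0}, {"tx": 0.78, "ty": -0.98, "tz": 0, "ax": 0, "ay": 0, "az": 0}, {"tx": 0.78, "ty": -0.98, "tz": 0, "ax": 0, "ay": 0, "az": 0}, {"tx": 0.78, "ty": -0.98, "tz": 0, "ax": 0, "ay": 0, "az": 0}, {"tx": 0.78, "ty": -0.98, "tz": 0, "ax": 0, "ay": 0, "az": 0}]}}

```text
clock: 1.35
eef_pos: [304.1, -298.9, 256.1]
tcp_rot: [-3.141, 0.0, 0.318]
contact_force: [0.3, -0.5, 0.2]
opening: 0.748
grasp_force: 0.0
```

Request:
{"method": "step_arm", "body": {"moves": [{"tx": 0.78, "ty": -0.98, "tz": 0, "ax": 0, "ay": 0, "az": 0}, {"tx": 0.78, "ty": -0.98, "tz": 0, "ax": 0, "ay": 0, "az": 0}, {"tx": 0.78, "ty": -0.98, "tz": 0, "ax": 0, "ay": 0, "az": 0}, {"tx": 0.78, "ty": -0.98, "tz": 0, "ax": 0, "ay": 0, "az": 0}, {"tx": 0.78, "ty": -0.98, "tz": 0, "ax": 0, "ay": 0, "az": 0}]}}

```text
clock: 1.98
eef_pos: [358.4, -152.2, 256.2]
tcp_rot: [-3.141, 0.0, 0.318]
contact_force: [-0.7, 0.5, -0.5]
opening: 0.747
grasp_force: 0.0
```

Request:
{"method": "step_arm", "body": {"moves": [{"tx": 0.78, "ty": -0.98, "tz": 0, "ax": 0, "ay": 0, "az": 0}, {"tx": 0.78, "ty": -0.98, "tz": 0, "ax": 0, "ay": 0, "az": 0}, {"tx": 0.78, "ty": -0.98, "tz": 0, "ax": 0, "ay": 0, "az": 0}, {"tx": 0.78, "ty": -0.98, "tz": 0, "ax": 0, "ay": 0, "az": 0}, {"tx": 0.78, "ty": -0.98, "tz": 0, "ax": 0, "ay": 0, "az": 0}]}}

```text
clock: 2.6
eef_pos: [412.7, -5.3, 256.1]
tcp_rot: [-3.142, 0.0, 0.318]
contact_force: [0.9, -0.1, 0.4]
opening: 0.752
grasp_force: 0.0
```

Request:
{"method": "step_arm", "body": {"moves": [{"tx": 0.78, "ty": -0.98, "tz": 0, "ax": 0, "ay": 0, "az": 0}, {"tx": 0.78, "ty": -0.98, "tz": 0, "ax": 0, "ay": 0, "az": 0}, {"tx": 0.78, "ty": -0.98, "tz": 0, "ax": 0, "ay": 0, "az": 0}, {"tx": 0.78, "ty": -0.98, "tz": 0, "ax": 0, "ay": 0, "az": 0}, {"tx": 0.78, "ty": -0.98, "tz": 0, "ax": 0, "ay": 0, "az": 0}]}}

```text
clock: 3.22
eef_pos: [467.0, 141.4, 256.0]
tcp_rot: [3.142, 0.001, 0.318]
contact_force: [-0.2, 0.2, -0.4]
opening: 0.751
grasp_force: 0.0
```

Request:
{"method": "step_arm", "body": {"moves": [{"tx": 0.78, "ty": -0.98, "tz": 0, "ax": 0, "ay": 0, "az": 0}, {"tx": 0.78, "ty": -0.98, "tz": 0, "ax": 0, "ay": 0, "az": 0}, {"tx": 0.78, "ty": -0.98, "tz": 0, "ax": 0, "ay": 0, "az": 0}, {"tx": 0.78, "ty": -0.98, "tz": 0, "ax": 0, "ay": 0, "az": 0}, {"tx": 0.78, "ty": -0.98, "tz": 0, "ax": 0, "ay": 0, "az": 0}]}}

```text
clock: 3.85
eef_pos: [521.4, 288.2, 255.9]
tcp_rot: [3.141, 0.001, 0.318]
contact_force: [0.8, 0.5, 0.8]
opening: 0.749
grasp_force: 0.0
```

Request:
{"method": "step_arm", "body": {"moves": [{"tx": 0, "ty": 0, "tz": 0.5, "ax": 0, "ay": 0, "az": -0.1}, {"tx": 0, "ty": 0, "tz": 0.5, "ax": 0, "ay": 0, "az": -0.1}, {"tx": 0, "ty": 0, "tz": 0.5, "ax": 0, "ay": 0, "az": -0.1}, {"tx": 0, "ty": 0, "tz": 0, "ax": 0, "ay": 0, "az": 0}]}}

```text
clock: 4.35
eef_pos: [520.6, 286.9, 217.6]
tcp_rot: [-3.141, 0.002, 0.788]
contact_force: [0.3, 1.0, 0.5]
opening: 0.753
grasp_force: 0.0
```

```bash
python3 plan.py 45 527 290 130 527 290 77
python3 - <<'E'
from meas import *
D={'side':grab('side'),'scene':grab('scene')}
supplies(D,{'jarN':(430,375,64,45),'jarF':(527,292,64,45),'bot':(428,290,76,45),'case':(622,305,62,70)})
E
```

```text
t 4.35 pos [520.6 286.9 217.6] yaw 45.1 turn [-0.     0.002  0.002]
shift [0.27 0.09 3.5 ]
shift [-0.   -0.    2.12]
jarN side [432.4 377.9] [35.1 36.7] [432.2 379.8] 165 z 74.3
jarN scene [432.1 373. ] [35.3 40.2] [432.7 371.2] 75 z 72.8
jarF side [527.6 293.5] [37.  36.5] [527.1 295.2] 137 z 74.4
jarF scene [526.8 288.9] [35.4 39.1] [527.3 286.8] 84 z 72.1
bot side [427.2 290. ] [24.9 25.5] [425.9 292.4] 79 z 87.8
bot scene [425.  285.1] [25.6 24.2] [425.6 283.9] 42 z 87.2
case side [619.5 305.2] [21.8 49.4] [618.5 306.3] 88 z 77.1
case scene [617.5 300.7] [20.2 50.3] [617.5 298.2] 52 z 75.8
```

Request:
{"method": "step_arm", "body": {"moves": [{"tx": 0.15, "ty": 0.03, "tz": 1, "ax": 0, "ay": 0, "az": 0}, {"tx": 0.15, "ty": 0.03, "tz": 1, "ax": 0, "ay": 0, "az": 0}, {"tx": 0, "ty": 0, "tz": 1, "ax": 0, "ay": 0, "az": 0}, {"tx": 0, "ty": 0, "tz": 0.9, "ax": 0, "ay": 0, "az": 0}, {"tx": 0, "ty": 0, "tz": 0.7, "ax": 0, "ay": 0, "az": 0}]}}

```text
clock: 5.08
eef_pos: [527.9, 291.6, 103.4]
tcp_rot: [3.141, -0.0, 0.787]
contact_force: [0.0, -0.4, -0.1]
opening: 0.75
grasp_force: 0.0
```

Request:
{"method": "step_arm", "body": {"moves": [{"tx": 0, "ty": 0, "tz": 0.6, "ax": 0, "ay": 0, "az": 0}, {"tx": 0, "ty": 0, "tz": 0.4, "ax": 0, "ay": 0, "az": 0}, {"tx": 0, "ty": 0, "tz": 0, "ax": 0, "ay": 0, "az": 0}]}}

```text
clock: 5.45
eef_pos: [527.5, 291.4, 78.3]
tcp_rot: [-3.141, 0.001, 0.789]
contact_force: [0.0, -0.8, -0.0]
opening: 0.752
grasp_force: 0.0
```

Request:
{"method": "step_arm", "body": {"moves": [{"tx": 0, "ty": 0, "tz": 0, "ax": 0, "ay": 0, "az": 0}, {"tx": 0, "ty": 0, "tz": 0, "ax": 0, "ay": 0, "az": 0}, {"tx": 0, "ty": 0, "tz": 0, "ax": 0, "ay": 0, "az": 0}, {"tx": 0, "ty": 0, "tz": 0, "ax": 0, "ay": 0, "az": 0}], "gripper": 0.3, "newtons": 40}}

```text
clock: 5.95
eef_pos: [528.1, 291.8, 79.6]
tcp_rot: [3.141, -0.001, 0.789]
contact_force: [-1.0, -0.2, 4.8]
opening: 0.451
grasp_force: 40.4
```

Request:
{"method": "step_arm", "body": {"moves": [{"tx": 0, "ty": 0, "tz": -0.3, "ax": 0, "ay": 0, "az": 0}, {"tx": 0, "ty": 0, "tz": -0.6, "ax": 0, "ay": 0, "az": 0}, {"tx": 0, "ty": 0, "tz": -1, "ax": 0, "ay": 0, "az": 0}, {"tx": 0, "ty": 0, "tz": -1, "ax": 0, "ay": 0, "az": 0}, {"tx": 0, "ty": 0, "tz": -1, "ax": 0, "ay": 0, "az": 0}]}}

```text
clock: 6.58
eef_pos: [527.7, 291.5, 178.0]
tcp_rot: [3.141, -0.0, 0.789]
contact_force: [0.2, 0.5, -0.7]
opening: 0.449
grasp_force: 40.6
```

```bash
python3 plan.py 45 450.9 -352.5 260 450.9 -352.5 140
python3 - <<'E'
from h import *
grab('side','side1')
E
```

```text
t 6.58 pos [527.7 291.5 178. ] yaw 45.2 turn [ 0.    -0.     0.002]
shift [-20.39  16.04  -3.28]
shift [-0.  -0.   4.8]
```

View pics/side1.png

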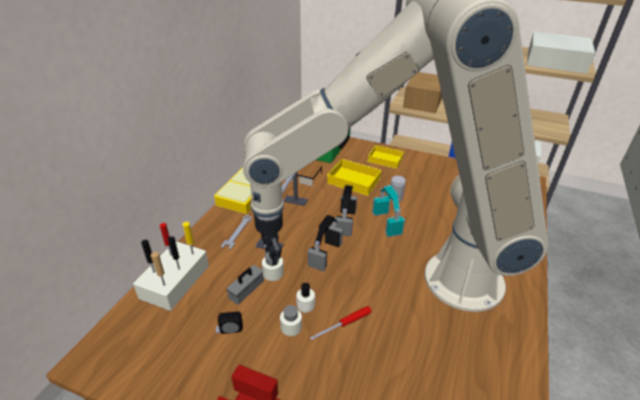

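Request:
{"method": "step_arm", "body": {"moves": [{"tx": -1, "ty": 0.8, "tz": -0.66, "ax": 0, "ay": 0, "az": 0}, {"tx": -1, "ty": 0.8, "tz": -0.66, "ax": 0, "ay": 0, "az": 0}, {"tx": -1, "ty": 0.8, "tz": -0.66, "ax": 0, "ay": 0, "az": 0}, {"tx": -1, "ty": 0.8, "tz": -0.66, "ax": 0, "ay": 0, "az": 0}, {"tx": -1, "ty": 0.8, "tz": -0.66, "ax": 0, "ay": 0, "az": 0}]}}

```text
clock: 7.25
eef_pos: [510.2, 131.3, 259.5]
tcp_rot: [3.141, -0.0, 0.789]
contact_force: [0.4, 0.1, -1.8]
opening: 0.453
grasp_force: 40.7
```

Request:
{"method": "step_arm", "body": {"moves": [{"tx": -1, "ty": 0.8, "tz": 0, "ax": 0, "ay": 0, "az": 0}, {"tx": -1, "ty": 0.8, "tz": 0, "ax": 0, "ay": 0, "az": 0}, {"tx": -1, "ty": 0.8, "tz": 0, "ax": 0, "ay": 0, "az": 0}, {"tx": -1, "ty": 0.8, "tz": 0, "ax": 0, "ay": 0, "az": 0}, {"tx": -1, "ty": 0.8, "tz": 0, "ax": 0, "ay": 0, "az": 0}]}}

```text
clock: 7.88
eef_pos: [493.1, -27.8, 259.0]
tcp_rot: [3.141, -0.0, 0.789]
contact_force: [1.5, 0.1, -0.5]
opening: 0.45
grasp_force: 40.7
```

Request:
{"method": "step_arm", "body": {"moves": [{"tx": -1, "ty": 0.8, "tz": 0, "ax": 0, "ay": 0, "az": 0}, {"tx": -1, "ty": 0.8, "tz": 0, "ax": 0, "ay": 0, "az": 0}, {"tx": -1, "ty": 0.8, "tz": 0, "ax": 0, "ay": 0, "az": 0}, {"tx": -1, "ty": 0.8, "tz": 0, "ax": 0, "ay": 0, "az": 0}, {"tx": -1, "ty": 0.8, "tz": 0, "ax": 0, "ay": 0, "az": 0}]}}

```text
clock: 8.5
eef_pos: [476.0, -186.9, 259.0]
tcp_rot: [3.141, -0.0, 0.789]
contact_force: [0.9, -0.3, -0.7]
opening: 0.447
grasp_force: 40.7
```

Request:
{"method": "step_arm", "body": {"moves": [{"tx": -1, "ty": 0.8, "tz": 0, "ax": 0, "ay": 0, "az": 0}, {"tx": -1, "ty": 0.8, "tz": 0, "ax": 0, "ay": 0, "az": 0}, {"tx": -1, "ty": 0.8, "tz": 0, "ax": 0, "ay": 0, "az": 0}, {"tx": -1, "ty": 0.8, "tz": 0, "ax": 0, "ay": 0, "az": 0}, {"tx": -0.4, "ty": 0, "tz": 0, "ax": 0, "ay": 0, "az": 0}]}}

```text
clock: 9.12
eef_pos: [455.3, -321.8, 258.8]
tcp_rot: [3.141, 0.0, 0.788]
contact_force: [0.2, 0.3, -2.2]
opening: 0.453
grasp_force: 40.8
```

Request:
{"method": "step_arm", "body": {"moves": [{"tx": 0, "ty": 0.8, "tz": 1, "ax": 0, "ay": 0, "az": 0}, {"tx": -1, "ty": 0, "tz": 1, "ax": 0, "ay": 0, "az": 0}, {"tx": 0, "ty": 0, "tz": 1, "ax": 0, "ay": 0, "az": 0}, {"tx": 0, "ty": 0, "tz": 1, "ax": 0, "ay": 0, "az": 0}, {"tx": 0, "ty": 0, "tz": 0, "ax": 0, "ay": 0, "az": 0}]}}

```text
clock: 9.75
eef_pos: [450.9, -350.7, 157.3]
tcp_rot: [-3.137, 0.0, 0.789]
contact_force: [-0.2, -0.1, -1.5]
opening: 0.451
grasp_force: 40.9
```

```bash
python3 plan.py 45 450.9 -352.5 85
python3 - <<'E'
from meas import *
D={'scene':grab('scene','scene1'),'side':grab('side')}
Y=lambda q:(q[...,0]>120)&(q[...,1]>110)&(q[...,2]<80)
for c,P in pts(D,380,620,-480,-290,36,60,Y).items(): print(c,rect(P),len(P),np.median(P[:,2]))
supplies(D,{'jarN':(430,375,64,45),'bot':(428,290,76,45),'case':(622,305,62,70)})
E
```

```text
t 9.75 pos [ 450.9 -350.7  157.3] yaw 45.2 turn [-0.003  0.     0.002]
shift [-0.05  0.05  2.89]
scene (array([ 500.8, -392. ]), array([138.6, 185. ]), 84.8) 276 44.648070688322605
side (array([ 503.8, -387.8]), array([148.2, 187.8]), 83.2) 240 42.75152791833489
jarN scene [431.7 372.7] [35.  39.1] [432.2 370.9] 75 z 72.4
jarN side [432.5 377.3] [34.9 35.7] [432.  379.5] 164 z 74.1
bot scene [425.6 285.7] [25.2 25. ] [426.1 284.2] 45 z 86.4
bot side [425.9 291. ] [24.  25.4] [425.3 292.9] 82 z 88.0
case scene [618.  299.9] [17.8 47.9] [617.6 298.4] 51 z 75.6
case side [619.3 305.1] [22.2 47.5] [618.6 306.9] 86 z 77.2
```

View pics/scene1.png

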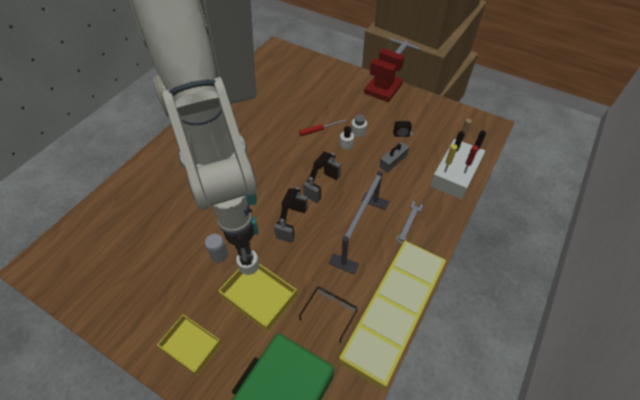

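The jar is over its corner of the large bin, at (248,262) in the scene view. Lowering it.

Request:
{"method": "step_arm", "body": {"moves": [{"tx": -0.06, "ty": 0.1, "tz": 0.8, "ax": 0, "ay": 0, "az": 0}, {"tx": 0, "ty": 0, "tz": 0.8, "ax": 0, "ay": 0, "az": 0}, {"tx": 0, "ty": 0, "tz": 0.7, "ax": 0, "ay": 0, "az": 0}, {"tx": 0, "ty": 0, "tz": 0.4, "ax": 0, "ay": 0, "az": 0}, {"tx": 0, "ty": 0, "tz": 0, "ax": 0, "ay": 0, "az": 0}]}}

```text
clock: 10.48
eef_pos: [452.8, -354.8, 91.0]
tcp_rot: [-3.141, 0.0, 0.789]
contact_force: [-0.8, -0.4, -1.5]
opening: 0.448
grasp_force: 40.9
```

Request:
{"method": "step_arm", "body": {"moves": [{"tx": 0, "ty": 0, "tz": 0.12, "ax": 0, "ay": 0, "az": 0}, {"tx": 0, "ty": 0, "tz": 0.08, "ax": 0, "ay": 0, "az": 0}, {"tx": 0, "ty": 0, "tz": 0, "ax": 0, "ay": 0, "az": 0}]}}

```text
clock: 10.85
eef_pos: [453.0, -355.1, 86.4]
tcp_rot: [3.141, -0.0, 0.789]
contact_force: [0.5, 0.7, -1.0]
opening: 0.454
grasp_force: 40.9
```

Request:
{"method": "step_arm", "body": {"moves": [{"tx": 0, "ty": 0, "tz": 0.06, "ax": 0, "ay": 0, "az": 0}, {"tx": 0, "ty": 0, "tz": 0.06, "ax": 0, "ay": 0, "az": 0}, {"tx": 0, "ty": 0, "tz": 0, "ax": 0, "ay": 0, "az": 0}]}}

```text
clock: 11.22
eef_pos: [453.0, -355.1, 83.7]
tcp_rot: [3.141, -0.0, 0.789]
contact_force: [-0.5, 1.0, 3.5]
opening: 0.449
grasp_force: 41.3
```

Request:
{"method": "step_arm", "body": {"moves": [{"tx": 0, "ty": 0, "tz": 0, "ax": 0, "ay": 0, "az": 0}, {"tx": 0, "ty": 0, "tz": 0, "ax": 0, "ay": 0, "az": 0}, {"tx": 0, "ty": 0, "tz": 0, "ax": 0, "ay": 0, "az": 0}, {"tx": 0, "ty": 0, "tz": -0.6, "ax": 0, "ay": 0, "az": 0}, {"tx": 0, "ty": 0, "tz": -1, "ax": 0, "ay": 0, "az": 0}], "gripper": 0.62}}

```text
clock: 11.85
eef_pos: [452.6, -354.8, 123.8]
tcp_rot: [-3.14, 0.0, 0.789]
contact_force: [0.2, -0.5, 0.5]
opening: 0.623
grasp_force: 0.0
```

Request:
{"method": "step_arm", "body": {"moves": [{"tx": 0, "ty": 0, "tz": -1, "ax": 0, "ay": 0, "az": 0}, {"tx": 0.9, "ty": -1, "tz": -1, "ax": 0, "ay": 0, "az": 0}, {"tx": 0.9, "ty": -1, "tz": -1, "ax": 0, "ay": 0, "az": 0}, {"tx": 0.9, "ty": -1, "tz": -1, "ax": 0, "ay": 0, "az": 0}, {"tx": 0.9, "ty": -1, "tz": 0, "ax": 0, "ay": 0, "az": 0}]}}

```text
clock: 12.48
eef_pos: [446.5, -220.3, 226.3]
tcp_rot: [3.137, -0.002, 0.789]
contact_force: [-0.4, 0.2, -0.7]
opening: 0.621
grasp_force: 0.0
```

Request:
{"method": "step_arm", "body": {"moves": [{"tx": 0.9, "ty": -1, "tz": 0, "ax": 0, "ay": 0, "az": 0}, {"tx": 0.9, "ty": -1, "tz": 0, "ax": 0, "ay": 0, "az": 0}, {"tx": 0.9, "ty": -1, "tz": 0, "ax": 0, "ay": 0, "az": 0}, {"tx": 0.9, "ty": -1, "tz": 0, "ax": 0, "ay": 0, "az": 0}, {"tx": 0.9, "ty": -1, "tz": 0, "ax": 0, "ay": 0, "az": 0}]}}

```text
clock: 13.1
eef_pos: [436.0, -51.8, 224.3]
tcp_rot: [3.141, -0.001, 0.789]
contact_force: [0.0, 0.6, -0.3]
opening: 0.619
grasp_force: 0.0
```

Request:
{"method": "step_arm", "body": {"moves": [{"tx": 0.9, "ty": -1, "tz": 0, "ax": 0, "ay": 0, "az": 0}, {"tx": 0.9, "ty": -1, "tz": 0, "ax": 0, "ay": 0, "az": 0}, {"tx": 0.9, "ty": -1, "tz": 0, "ax": 0, "ay": 0, "az": 0}, {"tx": 0.9, "ty": -1, "tz": 0, "ax": 0, "ay": 0, "az": 0}, {"tx": 0.9, "ty": -1, "tz": 0, "ax": 0, "ay": 0, "az": 0}]}}

```text
clock: 13.72
eef_pos: [426.5, 116.3, 224.4]
tcp_rot: [3.141, -0.001, 0.789]
contact_force: [0.8, -0.1, 0.3]
opening: 0.617
grasp_force: 0.0
```

Request:
{"method": "step_arm", "body": {"moves": [{"tx": 0.9, "ty": -1, "tz": 0, "ax": 0, "ay": 0, "az": 0}, {"tx": 0.9, "ty": -1, "tz": 0, "ax": 0, "ay": 0, "az": 0}, {"tx": 0.9, "ty": -1, "tz": 0, "ax": 0, "ay": 0, "az": 0}, {"tx": 0.9, "ty": -1, "tz": 0, "ax": 0, "ay": 0, "az": 0}, {"tx": 0.9, "ty": -1, "tz": 0, "ax": 0, "ay": 0, "az": 0}]}}

```text
clock: 14.35
eef_pos: [417.0, 284.2, 224.4]
tcp_rot: [3.141, -0.001, 0.789]
contact_force: [0.1, -0.5, -0.5]
opening: 0.618
grasp_force: 0.0
```

Request:
{"method": "step_arm", "body": {"moves": [{"tx": 0, "ty": 0, "tz": 0, "ax": 0, "ay": 0, "az": 0}]}}

```text
clock: 14.48
eef_pos: [417.1, 284.9, 224.3]
tcp_rot: [3.142, -0.002, 0.791]
contact_force: [0.9, -0.2, -0.6]
opening: 0.622
grasp_force: 0.0
```

```bash
python3 plan.py 45 426 288 130  426 288 86
python3 - <<'E'
from meas import *
D={'scene':grab('scene'),'side':grab('side')}
supplies(D,{'jarplaced':(453,-355,68,40),'jarN':(430,375,64,45),'bot':(428,290,76,45),'case':(622,305,62,70)})
E
```

```text
t 14.47 pos [417.1 284.9 224.3] yaw 45.3 turn [ 0.    -0.001  0.004]
shift [0.34 0.16 3.77]
shift [-0.   -0.    1.76]
jarplaced scene [ 452.  -357.7] [36.1 36.1] [ 452.9 -358.5] 147 z 78.0
jarplaced side [ 453.  -351.3] [35.5 38.9] [ 452.3 -350.3] 67 z 77.2
jarN scene [432.6 373.5] [34.6 39.5] [433.  370.5] 78 z 72.7
jarN side [432.3 377.8] [35.5 37.3] [432.2 379.5] 165 z 73.9
bot scene [425.1 285.7] [24.4 24.9] [426.1 284.1] 45 z 86.6
bot side [426.7 290.7] [24.9 27.1] [425.9 292.5] 81 z 87.6
case scene [618.4 299.1] [20.5 46.8] [617.8 298.9] 53 z 75.9
case side [619.7 304.8] [22.5 48.1] [618.3 306.2] 89 z 77.0
```

Request:
{"method": "step_arm", "body": {"moves": [{"tx": 0.17, "ty": 0.08, "tz": 1, "ax": 0, "ay": 0, "az": 0}, {"tx": 0.17, "ty": 0.08, "tz": 1, "ax": 0, "ay": 0, "az": 0}, {"tx": 0, "ty": 0, "tz": 1, "ax": 0, "ay": 0, "az": 0}, {"tx": 0, "ty": 0, "tz": 1, "ax": 0, "ay": 0, "az": 0}, {"tx": 0, "ty": 0, "tz": 0.8, "ax": 0, "ay": 0, "az": 0}]}}

```text
clock: 15.2
eef_pos: [425.9, 284.9, 102.8]
tcp_rot: [3.142, 0.001, 0.788]
contact_force: [0.3, -0.7, -0.0]
opening: 0.62
grasp_force: 0.0
```

Request:
{"method": "step_arm", "body": {"moves": [{"tx": 0, "ty": 0, "tz": 0.5, "ax": 0, "ay": 0, "az": 0}, {"tx": 0, "ty": 0, "tz": 0.2, "ax": 0, "ay": 0, "az": 0}, {"tx": 0, "ty": 0, "tz": 0, "ax": 0, "ay": 0, "az": 0}]}}

```text
clock: 15.58
eef_pos: [426.1, 286.1, 86.0]
tcp_rot: [3.142, -0.0, 0.789]
contact_force: [-0.5, -0.2, -0.2]
opening: 0.62
grasp_force: 0.0
```

Request:
{"method": "step_arm", "body": {"moves": [{"tx": 0, "ty": 0, "tz": 0, "ax": 0, "ay": 0, "az": 0}, {"tx": 0, "ty": 0, "tz": 0, "ax": 0, "ay": 0, "az": 0}, {"tx": 0, "ty": 0, "tz": 0, "ax": 0, "ay": 0, "az": 0}, {"tx": 0, "ty": 0, "tz": 0, "ax": 0, "ay": 0, "az": 0}], "gripper": 0.15}}

```text
clock: 16.08
eef_pos: [426.3, 286.6, 86.3]
tcp_rot: [3.141, -0.001, 0.789]
contact_force: [-1.1, -0.8, 6.1]
opening: 0.312
grasp_force: 40.3
```

Request:
{"method": "step_arm", "body": {"moves": [{"tx": 0, "ty": 0, "tz": -0.3, "ax": 0, "ay": 0, "az": 0}, {"tx": 0, "ty": 0, "tz": -0.6, "ax": 0, "ay": 0, "az": 0}, {"tx": 0, "ty": 0, "tz": -1, "ax": 0, "ay": 0, "az": 0}, {"tx": 0, "ty": 0, "tz": -1, "ax": 0, "ay": 0, "az": 0}, {"tx": 0, "ty": 0, "tz": -1, "ax": 0, "ay": 0, "az": 0}]}}

```text
clock: 16.7
eef_pos: [425.8, 286.2, 185.0]
tcp_rot: [3.142, -0.0, 0.789]
contact_force: [-0.1, -0.5, -2.0]
opening: 0.316
grasp_force: 39.8
```

```bash
python3 plan.py 45 509 -391 272
```

```text
t 16.7 pos [425.8 286.2 185. ] yaw 45.2 turn [ 0.    -0.     0.002]
shift [-16.8   21.51  -3.48]
```

Request:
{"method": "step_arm", "body": {"moves": [{"tx": -0.76, "ty": 0.98, "tz": -0.9, "ax": 0, "ay": 0, "az": 0}, {"tx": -0.76, "ty": 0.98, "tz": -0.9, "ax": 0, "ay": 0, "az": 0}, {"tx": -0.76, "ty": 0.98, "tz": -0.9, "ax": 0, "ay": 0, "az": 0}, {"tx": -0.76, "ty": 0.98, "tz": -0.9, "ax": 0, "ay": 0, "az": 0}, {"tx": -0.76, "ty": 0.98, "tz": 0, "ax": 0, "ay": 0, "az": 0}]}}

```text
clock: 17.32
eef_pos: [446.7, 131.8, 276.0]
tcp_rot: [3.14, -0.004, 0.789]
contact_force: [0.4, -1.4, -1.5]
opening: 0.316
grasp_force: 39.8
```

Request:
{"method": "step_arm", "body": {"moves": [{"tx": -0.76, "ty": 0.98, "tz": 0, "ax": 0, "ay": 0, "az": 0}, {"tx": -0.76, "ty": 0.98, "tz": 0, "ax": 0, "ay": 0, "az": 0}, {"tx": -0.76, "ty": 0.98, "tz": 0, "ax": 0, "ay": 0, "az": 0}, {"tx": -0.76, "ty": 0.98, "tz": 0, "ax": 0, "ay": 0, "az": 0}, {"tx": -0.76, "ty": 0.98, "tz": 0, "ax": 0, "ay": 0, "az": 0}]}}

```text
clock: 17.95
eef_pos: [465.7, -22.2, 274.2]
tcp_rot: [3.141, -0.0, 0.789]
contact_force: [0.5, 1.0, -0.4]
opening: 0.314
grasp_force: 39.8
```

Request:
{"method": "step_arm", "body": {"moves": [{"tx": -0.76, "ty": 0.98, "tz": 0, "ax": 0, "ay": 0, "az": 0}, {"tx": -0.76, "ty": 0.98, "tz": 0, "ax": 0, "ay": 0, "az": 0}, {"tx": -0.76, "ty": 0.98, "tz": 0, "ax": 0, "ay": 0, "az": 0}, {"tx": -0.76, "ty": 0.98, "tz": 0, "ax": 0, "ay": 0, "az": 0}, {"tx": -0.76, "ty": 0.98, "tz": 0, "ax": 0, "ay": 0, "az": 0}]}}

```text
clock: 18.58
eef_pos: [485.7, -175.9, 274.2]
tcp_rot: [3.141, -0.0, 0.789]
contact_force: [-0.3, -0.2, -0.5]
opening: 0.321
grasp_force: 39.8
```

Request:
{"method": "step_arm", "body": {"moves": [{"tx": -0.76, "ty": 0.98, "tz": 0, "ax": 0, "ay": 0, "az": 0}, {"tx": -0.76, "ty": 0.98, "tz": 0, "ax": 0, "ay": 0, "az": 0}, {"tx": -0.76, "ty": 0.98, "tz": 0, "ax": 0, "ay": 0, "az": 0}, {"tx": -0.76, "ty": 0.98, "tz": 0, "ax": 0, "ay": 0, "az": 0}, {"tx": -0.76, "ty": 0.98, "tz": 0, "ax": 0, "ay": 0, "az": 0}]}}

```text
clock: 19.2
eef_pos: [505.7, -329.5, 274.2]
tcp_rot: [3.141, -0.0, 0.789]
contact_force: [0.8, -0.0, -1.8]
opening: 0.314
grasp_force: 39.8
```

Request:
{"method": "step_arm", "body": {"moves": [{"tx": -0.8, "ty": 0.98, "tz": 0.5, "ax": 0, "ay": 0, "az": 0}, {"tx": -0.8, "ty": 0.95, "tz": 1, "ax": 0, "ay": 0, "az": 0}, {"tx": 0, "ty": 0, "tz": 1, "ax": 0, "ay": 0, "az": 0}, {"tx": 0, "ty": 0, "tz": 1, "ax": 0, "ay": 0, "az": 0}, {"tx": 0, "ty": 0, "tz": 0.5, "ax": 0, "ay": 0, "az": 0}]}}

```text
clock: 19.82
eef_pos: [511.3, -390.7, 172.6]
tcp_rot: [-3.14, 0.0, 0.789]
contact_force: [0.0, 0.8, -0.7]
opening: 0.308
grasp_force: 40.0
```

Request:
{"method": "step_arm", "body": {"moves": [{"tx": 0, "ty": 0, "tz": 0, "ax": 0, "ay": 0, "az": 0}]}}

```text
clock: 19.95
eef_pos: [511.7, -390.7, 173.1]
tcp_rot: [-3.14, 0.0, 0.789]
contact_force: [0.1, 0.1, -0.4]
opening: 0.317
grasp_force: 40.0
```

```bash
python3 plan.py 45 509 -391 100 509 -391 91
```

```text
t 19.95 pos [ 511.7 -390.7  173.1] yaw 45.2 turn [-0.001  0.     0.002]
shift [-0.08 -0.07  2.93]
shift [-0.   -0.    0.36]
```

Request:
{"method": "step_arm", "body": {"moves": [{"tx": -0.08, "ty": -0.07, "tz": 1, "ax": 0, "ay": 0, "az": 0}, {"tx": 0, "ty": 0, "tz": 1, "ax": 0, "ay": 0, "az": 0}, {"tx": 0, "ty": 0, "tz": 0.7, "ax": 0, "ay": 0, "az": 0}, {"tx": 0, "ty": 0, "tz": 0.4, "ax": 0, "ay": 0, "az": 0}, {"tx": 0, "ty": 0, "tz": 0, "ax": 0, "ay": 0, "az": 0}]}}

```text
clock: 20.58
eef_pos: [509.3, -391.2, 95.7]
tcp_rot: [-3.141, 0.0, 0.789]
contact_force: [-0.4, 0.2, -0.4]
opening: 0.313
grasp_force: 40.0
```

Request:
{"method": "step_arm", "body": {"moves": [{"tx": 0, "ty": 0, "tz": 0.12, "ax": 0, "ay": 0, "az": 0}, {"tx": 0, "ty": 0, "tz": 0.08, "ax": 0, "ay": 0, "az": 0}, {"tx": 0, "ty": 0, "tz": 0, "ax": 0, "ay": 0, "az": 0}]}}

```text
clock: 20.95
eef_pos: [509.4, -391.3, 91.0]
tcp_rot: [3.141, -0.0, 0.789]
contact_force: [0.2, -0.3, -0.7]
opening: 0.313
grasp_force: 40.0
```

Request:
{"method": "step_arm", "body": {"moves": [{"tx": 0, "ty": 0, "tz": 0.06, "ax": 0, "ay": 0, "az": 0}, {"tx": 0, "ty": 0, "tz": 0, "ax": 0, "ay": 0, "az": 0}]}}

```text
clock: 21.2
eef_pos: [509.5, -391.4, 90.4]
tcp_rot: [3.141, -0.0, 0.789]
contact_force: [-2.1, 1.8, 7.1]
opening: 0.315
grasp_force: 40.8
```

Request:
{"method": "step_arm", "body": {"moves": [{"tx": 0, "ty": 0, "tz": 0, "ax": 0, "ay": 0, "az": 0}, {"tx": 0, "ty": 0, "tz": 0, "ax": 0, "ay": 0, "az": 0}, {"tx": 0, "ty": 0, "tz": 0, "ax": 0, "ay": 0, "az": 0}, {"tx": 0, "ty": 0, "tz": -0.6, "ax": 0, "ay": 0, "az": 0}, {"tx": 0, "ty": 0, "tz": -1, "ax": 0, "ay": 0, "az": 0}], "gripper": 0.52}}

```text
clock: 21.82
eef_pos: [509.0, -390.9, 129.7]
tcp_rot: [-3.14, 0.0, 0.789]
contact_force: [-0.1, -0.3, 0.1]
opening: 0.52
grasp_force: 0.0
```

Request:
{"method": "step_arm", "body": {"moves": [{"tx": 0, "ty": 0, "tz": -1, "ax": 0, "ay": 0, "az": 0}, {"tx": 0.81, "ty": -0.99, "tz": -1, "ax": 0, "ay": 0, "az": 0}, {"tx": 0.81, "ty": -0.99, "tz": -1, "ax": 0, "ay": 0, "az": 0}, {"tx": 0.81, "ty": -0.99, "tz": -1, "ax": 0, "ay": 0, "az": 0}, {"tx": 0.81, "ty": -0.99, "tz": 0, "ax": 0, "ay": 0, "az": 0}], "gripper": 0.75}}

```text
clock: 22.45
eef_pos: [497.2, -263.7, 232.6]
tcp_rot: [3.137, -0.001, 0.789]
contact_force: [0.9, -0.0, -0.3]
opening: 0.748
grasp_force: 0.0
```

Request:
{"method": "step_arm", "body": {"moves": [{"tx": 0.81, "ty": -0.99, "tz": 0, "ax": 0, "ay": 0, "az": 0}, {"tx": 0.81, "ty": -0.99, "tz": 0, "ax": 0, "ay": 0, "az": 0}, {"tx": 0.81, "ty": -0.99, "tz": 0, "ax": 0, "ay": 0, "az": 0}, {"tx": 0.81, "ty": -0.99, "tz": 0, "ax": 0, "ay": 0, "az": 0}, {"tx": 0.81, "ty": -0.99, "tz": 0, "ax": 0, "ay": 0, "az": 0}]}}

```text
clock: 23.08
eef_pos: [479.6, -104.0, 230.4]
tcp_rot: [3.141, -0.001, 0.789]
contact_force: [-0.0, -0.5, -0.0]
opening: 0.752
grasp_force: 0.0
```

Request:
{"method": "step_arm", "body": {"moves": [{"tx": 0.81, "ty": -0.99, "tz": 0, "ax": 0, "ay": 0, "az": 0}, {"tx": 0.81, "ty": -0.99, "tz": 0, "ax": 0, "ay": 0, "az": 0}, {"tx": 0.81, "ty": -0.99, "tz": 0, "ax": 0, "ay": 0, "az": 0}, {"tx": 0.81, "ty": -0.99, "tz": 0, "ax": 0, "ay": 0, "az": 0}, {"tx": 0.81, "ty": -0.99, "tz": 0, "ax": 0, "ay": 0, "az": 0}]}}

```text
clock: 23.7
eef_pos: [463.2, 55.1, 230.4]
tcp_rot: [3.141, -0.001, 0.789]
contact_force: [0.1, 1.0, 0.7]
opening: 0.746
grasp_force: 0.0
```

Request:
{"method": "step_arm", "body": {"moves": [{"tx": 0.81, "ty": -0.99, "tz": 0, "ax": 0, "ay": 0, "az": 0}, {"tx": 0.81, "ty": -0.99, "tz": 0, "ax": 0, "ay": 0, "az": 0}, {"tx": 0.81, "ty": -0.99, "tz": 0, "ax": 0, "ay": 0, "az": 0}, {"tx": 0.81, "ty": -0.99, "tz": 0, "ax": 0, "ay": 0, "az": 0}, {"tx": 0.81, "ty": -0.99, "tz": 0, "ax": 0, "ay": 0, "az": 0}]}}

```text
clock: 24.32
eef_pos: [446.7, 214.3, 230.4]
tcp_rot: [3.141, -0.001, 0.789]
contact_force: [0.2, 0.5, -0.3]
opening: 0.754
grasp_force: 0.0
```

Request:
{"method": "step_arm", "body": {"moves": [{"tx": 0.81, "ty": -0.99, "tz": 0, "ax": 0, "ay": 0, "az": 0}, {"tx": 0.81, "ty": -0.99, "tz": 0, "ax": 0, "ay": 0, "az": 0}, {"tx": 0.81, "ty": -0.99, "tz": 0, "ax": 0, "ay": 0, "az": 0}, {"tx": 0.81, "ty": -0.99, "tz": 0, "ax": 0, "ay": 0, "az": 0}, {"tx": 0.81, "ty": -0.99, "tz": 0, "ax": 0, "ay": 0, "az": 0}]}}

```text
clock: 24.95
eef_pos: [430.1, 373.4, 230.4]
tcp_rot: [3.141, -0.001, 0.789]
contact_force: [0.2, -0.2, -0.6]
opening: 0.748
grasp_force: 0.0
```

Request:
{"method": "step_arm", "body": {"moves": [{"tx": 0, "ty": 0, "tz": 0, "ax": 0, "ay": 0, "az": 0}]}}

```text
clock: 25.08
eef_pos: [430.1, 374.1, 230.2]
tcp_rot: [-3.141, -0.002, 0.791]
contact_force: [1.2, -1.3, 0.2]
opening: 0.75
grasp_force: 0.0
```

```bash
python3 plan.py 45 432.3 375.5 80
python3 - <<'E'
from meas import *
D={'scene':grab('scene'),'side':grab('side')}
supplies(D,{'jarplaced':(453,-355,68,40),'botplaced':(510,-391,82,25),'jarN':(430,375,64,45),'case':(622,305,62,70)})
E
```

```text
t 25.07 pos [430.1 374.1 230.2] yaw 45.3 turn [-0.    -0.001  0.004]
shift [0.1  0.02 6.01]
jarplaced scene [ 452.  -357.6] [35.6 36. ] [ 452.9 -358.5] 147 z 77.6
jarplaced side [ 452.7 -351.8] [36.2 37.2] [ 452.2 -349.9] 64 z 78.0
botplaced scene [ 508.4 -392.1] [25.9 24.3] [ 509.4 -392.2] 83 z 91.4
botplaced side [ 509.  -384.8] [21.7 29.2] [ 508.4 -382.9] 31 z 91.0
jarN scene [432.5 373.1] [35.3 38.4] [432.6 371.8] 75 z 72.0
jarN side [432.5 377.4] [35.9 37.3] [431.9 379.6] 166 z 74.2
case scene [617.7 300.4] [19.8 49.1] [617.9 299. ] 52 z 76.0
case side [619.5 303.9] [22.3 47.8] [618.4 306.2] 83 z 77.6
```

Request:
{"method": "step_arm", "body": {"moves": [{"tx": 0.1, "ty": 0, "tz": 1, "ax": 0, "ay": 0, "az": 0}, {"tx": 0, "ty": 0, "tz": 1, "ax": 0, "ay": 0, "az": 0}, {"tx": 0, "ty": 0, "tz": 1, "ax": 0, "ay": 0, "az": 0}, {"tx": 0, "ty": 0, "tz": 1, "ax": 0, "ay": 0, "az": 0}, {"tx": 0, "ty": 0, "tz": 1, "ax": 0, "ay": 0, "az": 0}]}}

```text
clock: 25.8
eef_pos: [432.2, 372.8, 104.0]
tcp_rot: [3.141, -0.0, 0.788]
contact_force: [-0.3, 0.3, -0.3]
opening: 0.751
grasp_force: 0.0
```

Request:
{"method": "step_arm", "body": {"moves": [{"tx": 0, "ty": 0, "tz": 0.6, "ax": 0, "ay": 0, "az": 0}, {"tx": 0, "ty": 0, "tz": 0.4, "ax": 0, "ay": 0, "az": 0}, {"tx": 0, "ty": 0, "tz": 0, "ax": 0, "ay": 0, "az": 0}]}}

```text
clock: 26.18
eef_pos: [431.9, 373.6, 79.1]
tcp_rot: [-3.142, 0.001, 0.789]
contact_force: [0.2, 0.1, -0.7]
opening: 0.75
grasp_force: 0.0
```

Request:
{"method": "step_arm", "body": {"moves": [{"tx": 0, "ty": 0, "tz": 0, "ax": 0, "ay": 0, "az": 0}, {"tx": 0, "ty": 0, "tz": 0, "ax": 0, "ay": 0, "az": 0}, {"tx": 0, "ty": 0, "tz": 0, "ax": 0, "ay": 0, "az": 0}, {"tx": 0, "ty": 0, "tz": 0, "ax": 0, "ay": 0, "az": 0}], "gripper": 0.3}}

```text
clock: 26.68
eef_pos: [432.4, 374.5, 80.3]
tcp_rot: [3.141, -0.002, 0.789]
contact_force: [-1.3, 0.7, 6.3]
opening: 0.451
grasp_force: 40.0
```

Request:
{"method": "step_arm", "body": {"moves": [{"tx": 0, "ty": 0, "tz": -0.3, "ax": 0, "ay": 0, "az": 0}, {"tx": 0, "ty": 0, "tz": -0.6, "ax": 0, "ay": 0, "az": 0}, {"tx": 0, "ty": 0, "tz": -1, "ax": 0, "ay": 0, "az": 0}, {"tx": 0, "ty": 0, "tz": -1, "ax": 0, "ay": 0, "az": 0}, {"tx": 0, "ty": 0, "tz": -1, "ax": 0, "ay": 0, "az": 0}]}}

```text
clock: 27.3
eef_pos: [431.9, 373.9, 178.5]
tcp_rot: [3.141, -0.001, 0.789]
contact_force: [0.7, 0.5, -1.8]
opening: 0.456
grasp_force: 40.5
```

```bash
python3 plan.py 45 445 -418.5 268
```

```text
t 27.3 pos [431.9 373.9 178.5] yaw 45.2 turn [ 0.    -0.     0.002]
shift [-22.04  22.78  -3.58]
```

Request:
{"method": "step_arm", "body": {"moves": [{"tx": -0.96, "ty": 0.99, "tz": -0.9, "ax": 0, "ay": 0, "az": 0}, {"tx": -0.96, "ty": 0.99, "tz": -0.9, "ax": 0, "ay": 0, "az": 0}, {"tx": -0.96, "ty": 0.99, "tz": -0.9, "ax": 0, "ay": 0, "az": 0}, {"tx": -0.96, "ty": 0.99, "tz": -0.9, "ax": 0, "ay": 0, "az": 0}, {"tx": -0.96, "ty": 0.99, "tz": 0, "ax": 0, "ay": 0, "az": 0}]}}

```text
clock: 27.92
eef_pos: [436.0, 200.9, 269.5]
tcp_rot: [3.14, -0.004, 0.789]
contact_force: [1.2, -0.5, -2.0]
opening: 0.45
grasp_force: 40.6
```

Request:
{"method": "step_arm", "body": {"moves": [{"tx": -0.96, "ty": 0.99, "tz": 0, "ax": 0, "ay": 0, "az": 0}, {"tx": -0.96, "ty": 0.99, "tz": 0, "ax": 0, "ay": 0, "az": 0}, {"tx": -0.96, "ty": 0.99, "tz": 0, "ax": 0, "ay": 0, "az": 0}, {"tx": -0.96, "ty": 0.99, "tz": 0, "ax": 0, "ay": 0, "az": 0}, {"tx": -0.96, "ty": 0.99, "tz": 0, "ax": 0, "ay": 0, "az": 0}]}}

```text
clock: 28.55
eef_pos: [438.3, 28.1, 267.7]
tcp_rot: [3.141, -0.001, 0.789]
contact_force: [0.4, 0.8, -0.1]
opening: 0.453
grasp_force: 40.6
```

Request:
{"method": "step_arm", "body": {"moves": [{"tx": -0.96, "ty": 0.99, "tz": 0, "ax": 0, "ay": 0, "az": 0}, {"tx": -0.96, "ty": 0.99, "tz": 0, "ax": 0, "ay": 0, "az": 0}, {"tx": -0.96, "ty": 0.99, "tz": 0, "ax": 0, "ay": 0, "az": 0}, {"tx": -0.96, "ty": 0.99, "tz": 0, "ax": 0, "ay": 0, "az": 0}, {"tx": -0.96, "ty": 0.99, "tz": 0, "ax": 0, "ay": 0, "az": 0}]}}

```text
clock: 29.18
eef_pos: [441.5, -144.2, 267.7]
tcp_rot: [3.141, -0.0, 0.789]
contact_force: [0.8, 0.9, -0.6]
opening: 0.45
grasp_force: 40.6
```

Request:
{"method": "step_arm", "body": {"moves": [{"tx": -0.96, "ty": 0.99, "tz": 0, "ax": 0, "ay": 0, "az": 0}, {"tx": -0.96, "ty": 0.99, "tz": 0, "ax": 0, "ay": 0, "az": 0}, {"tx": -0.96, "ty": 0.99, "tz": 0, "ax": 0, "ay": 0, "az": 0}, {"tx": -0.96, "ty": 0.99, "tz": 0, "ax": 0, "ay": 0, "az": 0}, {"tx": -0.96, "ty": 0.99, "tz": 0, "ax": 0, "ay": 0, "az": 0}]}}

```text
clock: 29.8
eef_pos: [444.8, -316.5, 267.7]
tcp_rot: [3.141, -0.0, 0.789]
contact_force: [0.2, 1.1, -1.8]
opening: 0.452
grasp_force: 40.6
```

Request:
{"method": "step_arm", "body": {"moves": [{"tx": -0.93, "ty": 0.98, "tz": 0, "ax": 0, "ay": 0, "az": 0}, {"tx": -0.93, "ty": 0.98, "tz": 0, "ax": 0, "ay": 0, "az": 0}, {"tx": -0.93, "ty": 0.98, "tz": 0, "ax": 0, "ay": 0, "az": 0}, {"tx": 0, "ty": 0, "tz": 1, "ax": 0, "ay": 0, "az": 0}, {"tx": 0, "ty": 0, "tz": 1, "ax": 0, "ay": 0, "az": 0}]}}

```text
clock: 30.42
eef_pos: [447.9, -417.3, 217.2]
tcp_rot: [3.141, -0.0, 0.788]
contact_force: [0.1, 0.6, -2.1]
opening: 0.45
grasp_force: 40.7
```

Request:
{"method": "step_arm", "body": {"moves": [{"tx": 0, "ty": 0, "tz": 1, "ax": 0, "ay": 0, "az": 0}, {"tx": 0, "ty": 0, "tz": 1, "ax": 0, "ay": 0, "az": 0}, {"tx": 0, "ty": 0, "tz": 0.8, "ax": 0, "ay": 0, "az": 0}, {"tx": 0, "ty": 0, "tz": 0.2, "ax": 0, "ay": 0, "az": 0}, {"tx": 0, "ty": 0, "tz": 0, "ax": 0, "ay": 0, "az": 0}]}}

```text
clock: 31.05
eef_pos: [448.2, -416.9, 142.4]
tcp_rot: [3.141, 0.0, 0.789]
contact_force: [0.6, -0.8, -1.9]
opening: 0.454
grasp_force: 40.7
```

```bash
python3 plan.py 45 444.7 -417 86 444.7 -417 84.3
```

```text
t 31.05 pos [ 448.2 -416.9  142.4] yaw 45.2 turn [0.    0.    0.002]
shift [-0.1  -0.09  2.26]
shift [-0.   -0.    0.07]
```

Request:
{"method": "step_arm", "body": {"moves": [{"tx": -0.1, "ty": -0.09, "tz": 0.3, "ax": 0, "ay": 0, "az": 0}, {"tx": 0, "ty": 0, "tz": 0.8, "ax": 0, "ay": 0, "az": 0}, {"tx": 0, "ty": 0, "tz": 0.7, "ax": 0, "ay": 0, "az": 0}, {"tx": 0, "ty": 0, "tz": 0.3, "ax": 0, "ay": 0, "az": 0}, {"tx": 0, "ty": 0, "tz": 0, "ax": 0, "ay": 0, "az": 0}]}}

```text
clock: 31.68
eef_pos: [444.5, -416.7, 88.8]
tcp_rot: [-3.141, 0.0, 0.789]
contact_force: [-1.1, 1.3, -1.6]
opening: 0.454
grasp_force: 40.7
```

Request:
{"method": "step_arm", "body": {"moves": [{"tx": 0, "ty": 0, "tz": 0.12, "ax": 0, "ay": 0, "az": 0}, {"tx": 0, "ty": 0, "tz": 0.08, "ax": 0, "ay": 0, "az": 0}, {"tx": 0, "ty": 0, "tz": 0, "ax": 0, "ay": 0, "az": 0}]}}

```text
clock: 32.05
eef_pos: [444.8, -417.0, 84.5]
tcp_rot: [3.141, -0.0, 0.789]
contact_force: [0.5, 1.0, -1.6]
opening: 0.453
grasp_force: 40.7
```

Request:
{"method": "step_arm", "body": {"moves": [{"tx": 0, "ty": 0, "tz": 0.05, "ax": 0, "ay": 0, "az": 0}, {"tx": 0, "ty": 0, "tz": 0, "ax": 0, "ay": 0, "az": 0}]}}

```text
clock: 32.3
eef_pos: [444.9, -417.1, 84.2]
tcp_rot: [3.141, 0.0, 0.789]
contact_force: [-3.0, 2.2, 9.7]
opening: 0.456
grasp_force: 41.7
```

Request:
{"method": "step_arm", "body": {"moves": [{"tx": 0, "ty": 0, "tz": 0, "ax": 0, "ay": 0, "az": 0}, {"tx": 0, "ty": 0, "tz": 0, "ax": 0, "ay": 0, "az": 0}, {"tx": 0, "ty": 0, "tz": 0, "ax": 0, "ay": 0, "az": 0}, {"tx": 0, "ty": 0, "tz": -0.6, "ax": 0, "ay": 0, "az": 0}, {"tx": 0, "ty": 0, "tz": -1, "ax": 0, "ay": 0, "az": 0}], "gripper": 0.6}}

```text
clock: 32.92
eef_pos: [444.4, -416.6, 123.5]
tcp_rot: [-3.14, 0.0, 0.789]
contact_force: [1.0, -0.8, 0.3]
opening: 0.6
grasp_force: 0.0
```

Request:
{"method": "step_arm", "body": {"moves": [{"tx": 0, "ty": 0, "tz": -1, "ax": 0, "ay": 0, "az": 0}, {"tx": 0.97, "ty": -0.59, "tz": -1, "ax": 0, "ay": 0, "az": 0}, {"tx": 0.97, "ty": -0.59, "tz": -1, "ax": 0, "ay": 0, "az": 0}, {"tx": 0.97, "ty": -0.59, "tz": -1, "ax": 0, "ay": 0, "az": 0}, {"tx": 0.97, "ty": -0.59, "tz": 0, "ax": 0, "ay": 0, "az": 0}], "gripper": 0.6}}

```text
clock: 33.55
eef_pos: [472.5, -306.4, 226.3]
tcp_rot: [3.137, -0.001, 0.789]
contact_force: [0.4, -0.5, -0.6]
opening: 0.6
grasp_force: 0.0
```

Request:
{"method": "step_arm", "body": {"moves": [{"tx": 0.97, "ty": -0.59, "tz": 0, "ax": 0, "ay": 0, "az": 0}, {"tx": 0.97, "ty": -0.59, "tz": 0, "ax": 0, "ay": 0, "az": 0}, {"tx": 0.97, "ty": -0.59, "tz": 0, "ax": 0, "ay": 0, "az": 0}, {"tx": 0.97, "ty": -0.59, "tz": 0, "ax": 0, "ay": 0, "az": 0}, {"tx": 0.97, "ty": -0.59, "tz": 0, "ax": 0, "ay": 0, "az": 0}]}}

```text
clock: 34.17
eef_pos: [504.5, -167.7, 224.1]
tcp_rot: [3.141, -0.0, 0.789]
contact_force: [-1.3, -0.7, 1.2]
opening: 0.603
grasp_force: 0.0
```

Request:
{"method": "step_arm", "body": {"moves": [{"tx": 0.97, "ty": -0.59, "tz": 0, "ax": 0, "ay": 0, "az": 0}, {"tx": 0.97, "ty": -0.59, "tz": 0, "ax": 0, "ay": 0, "az": 0}, {"tx": 0.97, "ty": -0.59, "tz": 0, "ax": 0, "ay": 0, "az": 0}, {"tx": 0.97, "ty": -0.59, "tz": 0, "ax": 0, "ay": 0, "az": 0}, {"tx": 0.97, "ty": -0.59, "tz": 0, "ax": 0, "ay": 0, "az": 0}]}}

```text
clock: 34.8
eef_pos: [537.6, -29.6, 224.1]
tcp_rot: [3.141, -0.001, 0.789]
contact_force: [-0.3, -0.6, -0.8]
opening: 0.604
grasp_force: 0.0
```

Request:
{"method": "step_arm", "body": {"moves": [{"tx": 0.97, "ty": -0.59, "tz": 0, "ax": 0, "ay": 0, "az": 0}, {"tx": 0.97, "ty": -0.59, "tz": 0, "ax": 0, "ay": 0, "az": 0}, {"tx": 0.97, "ty": -0.59, "tz": 0, "ax": 0, "ay": 0, "az": 0}, {"tx": 0.97, "ty": -0.59, "tz": 0, "ax": 0, "ay": 0, "az": 0}, {"tx": 0.97, "ty": -0.59, "tz": 0, "ax": 0, "ay": 0, "az": 0}]}}

```text
clock: 35.42
eef_pos: [570.7, 108.5, 224.1]
tcp_rot: [3.141, -0.001, 0.789]
contact_force: [0.7, -1.2, -0.2]
opening: 0.604
grasp_force: 0.0
```

Request:
{"method": "step_arm", "body": {"moves": [{"tx": 0.97, "ty": -0.59, "tz": 0, "ax": 0, "ay": 0, "az": 0}, {"tx": 0.97, "ty": -0.59, "tz": 0, "ax": 0, "ay": 0, "az": 0}, {"tx": 0.97, "ty": -0.59, "tz": 0, "ax": 0, "ay": 0, "az": 0}, {"tx": 0.97, "ty": -0.59, "tz": 0, "ax": 0, "ay": 0, "az": 0}, {"tx": 0.97, "ty": -0.59, "tz": 0, "ax": 0, "ay": 0, "az": 0}]}}

```text
clock: 36.05
eef_pos: [603.9, 246.7, 224.0]
tcp_rot: [3.141, -0.001, 0.789]
contact_force: [0.5, -0.3, -0.4]
opening: 0.602
grasp_force: 0.0
```

Request:
{"method": "step_arm", "body": {"moves": [{"tx": 0.97, "ty": -0.59, "tz": 0, "ax": 0, "ay": 0, "az": 0}, {"tx": 0, "ty": 0, "tz": 0.5, "ax": 0, "ay": 0, "az": -0.115}, {"tx": 0, "ty": 0, "tz": 0.5, "ax": 0, "ay": 0, "az": -0.115}, {"tx": 0, "ty": 0, "tz": 0.5, "ax": 0, "ay": 0, "az": -0.11}, {"tx": 0, "ty": 0, "tz": 0, "ax": 0, "ay": 0, "az": 0}]}}

```text
clock: 36.67
eef_pos: [609.7, 273.3, 185.0]
tcp_rot: [-3.14, 0.001, 1.322]
contact_force: [0.4, -0.1, 0.1]
opening: 0.604
grasp_force: 0.0
```

```bash
python3 plan.py 76 618.3 302 81
python3 - <<'E'
from meas import *
D={'scene':grab('scene'),'side':grab('side')}
supplies(D,{'jar1':(453,-355,68,32),'bot':(510,-391,82,25),'jar2':(444,-417,68,32),'case':(622,305,62,70)})
for c,P in pts(D,565,690,235,375,44,56).items(): print(c,rect(P),mid(P))
E
```

```text
t 36.67 pos [609.7 273.3 185. ] yaw 75.7 turn [-0.001  0.001 -0.003]
shift [1.2  0.06 4.16]
jar1 scene [ 451.5 -358.2] [35.7 36. ] [ 452.8 -358.4] 148 z 77.6
jar1 side [ 452.1 -352.1] [35.2 40.3] [ 452.5 -349.8] 64 z 79.0
bot scene [ 508.4 -391.8] [25.6 24.9] [ 509.4 -392.5] 84 z 91.3
bot side [ 508.8 -386. ] [24.1 33.3] [ 509.7 -383.6] 37 z 91.0
jar2 scene [ 444.6 -418.1] [35.7 35.3] [ 445.4 -418.5] 152 z 77.9
jar2 side [ 446.5 -414.2] [36.2 38.8] [ 446. -410.] 61 z 77.5
case scene [618. 301.] [19.4 51.9] [617.8 298.1] 53 z 75.7
case side [619.2 305.5] [20.8 48.5] [618.7 307. ] 87 z 76.7
scene (array([617.2, 299.2]), array([121.1,  42.6]), 76.7) (array([617.3, 298.3]), array([ 56.9, 116. ]), array([619.3, 291. ]), 228)
side (array([619.2, 303.8]), array([124.,  45.]), 75.5) (array([618.1, 305.3]), array([ 57.1, 114.7]), array([616. , 310.6]), 381)
```

Request:
{"method": "step_arm", "body": {"moves": [{"tx": 0.6, "ty": 0.03, "tz": 1, "ax": 0, "ay": 0, "az": 0}, {"tx": 0.6, "ty": 0.03, "tz": 1, "ax": 0, "ay": 0, "az": 0}, {"tx": 0, "ty": 0, "tz": 1, "ax": 0, "ay": 0, "az": 0}, {"tx": 0, "ty": 0, "tz": 0.7, "ax": 0, "ay": 0, "az": 0}, {"tx": 0, "ty": 0, "tz": 0.35, "ax": 0, "ay": 0, "az": 0}]}}

```text
clock: 37.4
eef_pos: [618.9, 301.7, 83.8]
tcp_rot: [-3.141, 0.0, 1.322]
contact_force: [-0.3, 0.2, 0.5]
opening: 0.604
grasp_force: 0.0
```

Request:
{"method": "step_arm", "body": {"moves": [{"tx": 0, "ty": 0, "tz": 0, "ax": 0, "ay": 0, "az": 0}]}}

```text
clock: 37.52
eef_pos: [618.9, 301.7, 84.2]
tcp_rot: [-3.141, 0.0, 1.322]
contact_force: [-0.8, 0.4, -0.6]
opening: 0.596
grasp_force: 0.0
```

Request:
{"method": "step_arm", "body": {"moves": [{"tx": 0, "ty": 0, "tz": 0, "ax": 0, "ay": 0, "az": 0}, {"tx": 0, "ty": 0, "tz": 0, "ax": 0, "ay": 0, "az": 0}, {"tx": 0, "ty": 0, "tz": 0, "ax": 0, "ay": 0, "az": 0}, {"tx": 0, "ty": 0, "tz": 0, "ax": 0, "ay": 0, "az": 0}, {"tx": 0, "ty": 0, "tz": 0, "ax": 0, "ay": 0, "az": 0}], "gripper": 0, "newtons": 50}}

```text
clock: 38.15
eef_pos: [619.2, 302.1, 85.2]
tcp_rot: [3.141, -0.001, 1.323]
contact_force: [-1.5, 0.4, 6.7]
opening: 0.123
grasp_force: 49.0
```

Request:
{"method": "step_arm", "body": {"moves": [{"tx": 0, "ty": 0, "tz": -0.3, "ax": 0, "ay": 0, "az": 0}, {"tx": 0, "ty": 0, "tz": -0.6, "ax": 0, "ay": 0, "az": 0}, {"tx": 0, "ty": 0, "tz": -1, "ax": 0, "ay": 0, "az": 0}, {"tx": 0, "ty": 0, "tz": -1, "ax": 0, "ay": 0, "az": 0}, {"tx": 0, "ty": 0, "tz": -1, "ax": 0, "ay": 0, "az": -0.094}]}}

```text
clock: 38.78
eef_pos: [619.0, 301.8, 183.5]
tcp_rot: [3.141, -0.0, 1.473]
contact_force: [0.8, -0.4, -2.4]
opening: 0.124
grasp_force: 48.9
```

```bash
python3 plan.py 84.7 564.7 -396 275
```

```text
t 38.77 pos [619.  301.8 183.5] yaw 84.4 turn [ 0.    -0.    -0.003]
shift [-27.99   0.41  -3.66]
```

Request:
{"method": "step_arm", "body": {"moves": [{"tx": -1, "ty": 0, "tz": -1, "ax": 0, "ay": 0, "az": 0}, {"tx": -1, "ty": 0, "tz": -1, "ax": 0, "ay": 0, "az": 0}, {"tx": -1, "ty": 0, "tz": -1, "ax": 0, "ay": 0, "az": 0}, {"tx": -1, "ty": 0, "tz": -0.7, "ax": 0, "ay": 0, "az": 0}, {"tx": -1, "ty": 0.1, "tz": 0, "ax": 0, "ay": 0, "az": 0}]}}

```text
clock: 39.4
eef_pos: [609.4, 176.3, 276.6]
tcp_rot: [3.139, -0.001, 1.471]
contact_force: [0.4, 0.4, -1.5]
opening: 0.123
grasp_force: 49.0
```

Request:
{"method": "step_arm", "body": {"moves": [{"tx": -1, "ty": 0.1, "tz": 0, "ax": 0, "ay": 0, "az": 0}, {"tx": -1, "ty": 0.1, "tz": 0, "ax": 0, "ay": 0, "az": 0}, {"tx": -1, "ty": 0.1, "tz": 0, "ax": 0, "ay": 0, "az": 0}, {"tx": -1, "ty": 0, "tz": 0, "ax": 0, "ay": 0, "az": 0}, {"tx": -1, "ty": 0, "tz": 0, "ax": 0, "ay": 0, "az": 0}]}}

```text
clock: 40.02
eef_pos: [603.5, 50.8, 274.6]
tcp_rot: [-3.142, 0.0, 1.471]
contact_force: [0.1, 0.1, -2.3]
opening: 0.127
grasp_force: 49.0
```

Request:
{"method": "step_arm", "body": {"moves": [{"tx": -1, "ty": 0, "tz": 0, "ax": 0, "ay": 0, "az": 0}, {"tx": -1, "ty": 0, "tz": 0, "ax": 0, "ay": 0, "az": 0}, {"tx": -1, "ty": 0, "tz": 0, "ax": 0, "ay": 0, "az": 0}, {"tx": -1, "ty": 0, "tz": 0, "ax": 0, "ay": 0, "az": 0}, {"tx": -1, "ty": 0, "tz": 0, "ax": 0, "ay": 0, "az": 0}]}}

```text
clock: 40.65
eef_pos: [590.9, -73.5, 274.6]
tcp_rot: [-3.142, 0.0, 1.471]
contact_force: [1.3, 0.1, -2.9]
opening: 0.121
grasp_force: 49.0
```

Request:
{"method": "step_arm", "body": {"moves": [{"tx": -1, "ty": 0, "tz": 0, "ax": 0, "ay": 0, "az": 0}, {"tx": -1, "ty": 0, "tz": 0, "ax": 0, "ay": 0, "az": 0}, {"tx": -1, "ty": 0, "tz": 0, "ax": 0, "ay": 0, "az": 0}, {"tx": -1, "ty": 0, "tz": 0, "ax": 0, "ay": 0, "az": 0}, {"tx": -1, "ty": 0, "tz": 0, "ax": 0, "ay": 0, "az": 0}]}}

```text
clock: 41.28
eef_pos: [578.4, -197.8, 274.6]
tcp_rot: [-3.141, -0.0, 1.471]
contact_force: [0.3, -0.4, -2.3]
opening: 0.129
grasp_force: 49.0
```

Request:
{"method": "step_arm", "body": {"moves": [{"tx": -1, "ty": 0, "tz": 0, "ax": 0, "ay": 0, "az": 0}, {"tx": -1, "ty": 0, "tz": 0, "ax": 0, "ay": 0, "az": 0}, {"tx": -1, "ty": 0, "tz": 0, "ax": 0, "ay": 0, "az": 0}, {"tx": -1, "ty": 0, "tz": 0, "ax": 0, "ay": 0, "az": 0}, {"tx": -1, "ty": 0, "tz": 0, "ax": 0, "ay": 0, "az": 0}]}}

```text
clock: 41.9
eef_pos: [566.1, -322.4, 274.5]
tcp_rot: [3.142, -0.0, 1.471]
contact_force: [0.0, -0.9, -2.2]
opening: 0.123
grasp_force: 49.0
```

Request:
{"method": "step_arm", "body": {"moves": [{"tx": -1, "ty": 0, "tz": 0, "ax": 0, "ay": 0, "az": 0}, {"tx": -1, "ty": 0, "tz": 0, "ax": 0, "ay": 0, "az": 0}, {"tx": -1, "ty": 0, "tz": 0.8, "ax": 0, "ay": 0, "az": 0}, {"tx": 0, "ty": 0, "tz": 0.7, "ax": 0, "ay": 0, "az": 0}, {"tx": 0, "ty": 0, "tz": 0, "ax": 0, "ay": 0, "az": 0}]}}

```text
clock: 42.52
eef_pos: [557.7, -394.8, 233.6]
tcp_rot: [-3.137, -0.003, 1.47]
contact_force: [0.1, -0.2, -1.7]
opening: 0.122
grasp_force: 48.9
```

```bash
python3 plan.py 84.7 564.7 -396 130 564.7 -396 89
python3 - <<'E'
from meas import *
D={'scene':grab('scene','scene2'),'side':grab('side','side2')}
s=r.sense();print(s['eef_pos'])
for c,P in pts(D,510,630,-480,-310,s['eef_pos'][2]-42,s['eef_pos'][2]-26).items(): print(c,rect(P),mid(P))
Y=lambda q:(q[...,0]>120)&(q[...,1]>110)&(q[...,2]<80)
for c,P in pts(D,380,620,-480,-290,36,60,Y).items(): print(c,rect(P),len(P))
a=cv2.imread('pics/scene2.png')[190:340,190:390];b=cv2.imread('pics/side2.png')[90:240,300:500]
cv2.imwrite('pics/crop2.png',np.hstack([cv2.resize(i,(400,300),interpolation=2) for i in (a,b)]))
E
```

```text
t 42.52 pos [ 557.7 -394.8  233.6] yaw 84.2 turn [-0.003 -0.002 -0.005]
shift [-0.02  0.28  4.14]
shift [ 0.   -0.    1.64]
[ 558.98042224 -395.0840424   236.21654116]
scene (array([ 556.4, -396. ]), array([120.5,  43.5]), 84.7) (array([ 555.6, -396.8]), array([ 43.6, 116.8]), array([ 557.8, -417. ]), 381)
side (array([ 558.4, -390.7]), array([121.6,  41.7]), 85.2) (array([ 558.6, -387.7]), array([ 45.4, 112.2]), array([ 555.8, -377.1]), 137)
scene (array([ 500.1, -392.6]), array([137.7, 184.5]), 84.7) 229
side (array([ 504.3, -389.7]), array([150.4, 187.1]), 84.1) 192
```

View pics/crop2.png

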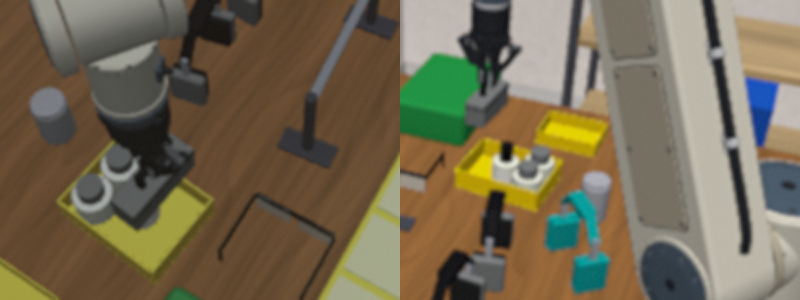

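Request:
{"method": "step_arm", "body": {"moves": [{"tx": -0.07, "ty": 0.23, "tz": 0.5, "ax": 0, "ay": 0, "az": -0.004}, {"tx": 0, "ty": 0, "tz": 1, "ax": 0, "ay": 0, "az": 0}, {"tx": 0, "ty": 0, "tz": 1, "ax": 0, "ay": 0, "az": 0}, {"tx": 0, "ty": 0, "tz": 0.9, "ax": 0, "ay": 0, "az": 0}, {"tx": 0, "ty": 0, "tz": 0, "ax": 0, "ay": 0, "az": 0}]}}

```text
clock: 43.25
eef_pos: [564.0, -396.9, 149.8]
tcp_rot: [-3.139, -0.002, 1.478]
contact_force: [-0.0, 0.4, -1.4]
opening: 0.124
grasp_force: 49.0
```

Request:
{"method": "step_arm", "body": {"moves": [{"tx": 0, "ty": 0, "tz": 0, "ax": 0, "ay": 0, "az": 0}, {"tx": 0, "ty": 0, "tz": 0, "ax": 0, "ay": 0, "az": 0}]}}

```text
clock: 43.5
eef_pos: [565.3, -398.4, 153.1]
tcp_rot: [3.14, 0.001, 1.477]
contact_force: [-0.5, 0.5, -2.2]
opening: 0.126
grasp_force: 49.0
```

```bash
python3 plan.py 84.7 564.5 -397.3 89
python3 - <<'E'
from meas import *
D={'scene':grab('scene'),'side':grab('side')}
s=r.sense();print(s['eef_pos'])
for c,P in pts(D,510,630,-480,-310,s['eef_pos'][2]-42,s['eef_pos'][2]-26).items(): print(c,rect(P),mid(P))
E
```

```text
t 43.5 pos [ 565.3 -398.4  153.1] yaw 84.6 turn [ 0.001  0.001 -0.001]
shift [ 0.04 -0.04  2.57]
[ 565.02492392 -398.24634401  152.85210502]
scene (array([ 564.2, -399.6]), array([121.6,  43.8]), 85.8) (array([ 563.8, -400.8]), array([ 43.8, 116.4]), array([ 566.4, -419.8]), 362)
side (array([ 566.3, -392.9]), array([128.4,  42.3]), 84.2) (array([ 565.9, -393.7]), array([ 46.2, 114.6]), array([ 562.2, -380.1]), 140)
```

Request:
{"method": "step_arm", "body": {"moves": [{"tx": 0.02, "ty": -0.04, "tz": 0.6, "ax": 0, "ay": 0, "az": 0}, {"tx": 0, "ty": 0, "tz": 0.8, "ax": 0, "ay": 0, "az": 0}, {"tx": 0, "ty": 0, "tz": 0.7, "ax": 0, "ay": 0, "az": 0}, {"tx": 0, "ty": 0, "tz": 0.3, "ax": 0, "ay": 0, "az": 0}, {"tx": 0, "ty": 0, "tz": 0, "ax": 0, "ay": 0, "az": 0}]}}

```text
clock: 44.22
eef_pos: [563.3, -397.2, 90.9]
tcp_rot: [-3.141, -0.001, 1.477]
contact_force: [0.4, 1.0, -1.1]
opening: 0.122
grasp_force: 49.0
```

Request:
{"method": "step_arm", "body": {"moves": [{"tx": 0, "ty": 0, "tz": 0.08, "ax": 0, "ay": 0, "az": 0}, {"tx": 0, "ty": 0, "tz": 0.07, "ax": 0, "ay": 0, "az": 0}, {"tx": 0, "ty": 0, "tz": 0, "ax": 0, "ay": 0, "az": 0}]}}

```text
clock: 44.6
eef_pos: [563.9, -397.7, 89.2]
tcp_rot: [3.141, 0.001, 1.477]
contact_force: [-0.7, 0.9, 4.8]
opening: 0.125
grasp_force: 49.7
```

Request:
{"method": "step_arm", "body": {"moves": [{"tx": 0, "ty": 0, "tz": 0, "ax": 0, "ay": 0, "az": 0}, {"tx": 0, "ty": 0, "tz": 0, "ax": 0, "ay": 0, "az": 0}, {"tx": 0, "ty": 0, "tz": 0, "ax": 0, "ay": 0, "az": 0}, {"tx": 0, "ty": 0, "tz": -0.6, "ax": 0, "ay": 0, "az": 0}, {"tx": 0, "ty": 0, "tz": -1, "ax": 0, "ay": 0, "az": 0}], "gripper": 0.38}}

```text
clock: 45.22
eef_pos: [563.2, -397.1, 128.4]
tcp_rot: [-3.14, -0.001, 1.477]
contact_force: [-0.4, -0.5, 0.8]
opening: 0.381
grasp_force: 0.0
```

Request:
{"method": "step_arm", "body": {"moves": [{"tx": 0, "ty": 0, "tz": -1, "ax": 0, "ay": 0, "az": 0}, {"tx": 0, "ty": 0, "tz": -1, "ax": 0, "ay": 0, "az": 0}, {"tx": 0, "ty": 0, "tz": -1, "ax": 0, "ay": 0, "az": -0.094}, {"tx": 0, "ty": 0, "tz": -1, "ax": 0, "ay": 0, "az": -0.094}, {"tx": 0, "ty": 0, "tz": 0, "ax": 0, "ay": 0, "az": 0}], "gripper": 0.7}}

```text
clock: 45.85
eef_pos: [564.7, -398.2, 231.4]
tcp_rot: [3.138, 0.004, 1.772]
contact_force: [0.1, 0.0, 0.0]
opening: 0.705
grasp_force: 0.0
```

```bash
python3 plan.py 101.5 444.4 -117.5 230
python3 - <<'E'
from meas import *
D={'scene':grab('scene','scene3'),'side':grab('side','side3')}
supplies(D,{'jar1':(453,-355,68,32),'bot':(510,-391,82,25),'jar2':(444,-417,68,32),'case':(564,-397,72,32)})
for c,P in pts(D,530,600,-480,-310,48,62).items(): print('casebody',c,rect(P),np.median(P[:,2]))
for nm,y in (('m1',65),('m2',-120)):
    for c,P in pts(D,380,520,y-50,y+50,125,170).items(): print(nm,c,len(P), rect(P), mid(P))
    for c,P in pts(D,380,520,y-50,y+50,141,160).items(): print(nm,'top',c,len(P), rect(P), mid(P))
a=cv2.imread('pics/scene3.png')[190:340,190:390];b=cv2.imread('pics/side3.png')[90:240,300:500]
cv2.imwrite('pics/crop3.png',np.hstack([cv2.resize(i,(400,300),interpolation=2) for i in (a,b)]))
E
```

```text
t 45.85 pos [ 564.7 -398.2  231.4] yaw 101.5 turn [0.002 0.002 0.   ]
shift [11.96 -2.48  0.05]
jar1 scene [ 449.8 -366.8] [29.1 18.8] [ 449.2 -368.5] 52 z 77.0
jar1 side [ 452.8 -352.1] [36.4 38.6] [ 452.4 -350.1] 66 z 77.5
bot scene [ 508.6 -391.8] [26.3 24.6] [ 509.3 -392.1] 81 z 91.7
bot side [ 510.2 -384.3] [23.1 25. ] [ 510.1 -383.6] 34 z 92.8
jar2 scene [ 444.9 -418.5] [36.5 35.6] [ 445.7 -418.5] 155 z 78.0
jar2 side [ 445.7 -410.2] [35.8 36. ] [ 445.2 -409.1] 61 z 78.7
case scene [ 561.9 -399.2] [14.6 47.6] [ 562.9 -400. ] 85 z 81.3
case side [ 565.  -394.2] [13.7 52.6] [ 564.4 -393.5] 32 z 81.7
casebody scene (array([ 560.6, -399.5]), array([132. ,  63.9]), 84.8) 53.92114463595624
casebody side (array([ 561.1, -391.3]), array([134. ,  61.8]), 84.0) 54.3227108007203
m1 scene 210 (array([449.7,  61.9]), array([92.4, 32.1]), 87.5) (array([450.2,  59.5]), array([29.4, 81.4]), array([451.4,  55. ]), 210)
m1 side 204 (array([451. ,  67.5]), array([94.4, 30.4]), 87.2) (array([450.9,  72.2]), array([29.2, 82.3]), array([450.2,  77.9]), 204)
m1 top scene 169 (array([449.6,  61. ]), array([78.9, 32.1]), 87.5) (array([450.1,  59.3]), array([29.5, 69. ]), array([450.9,  58. ]), 169)
m1 top side 163 (array([451.1,  70.1]), array([79.6, 30.4]), 87.2) (array([450.9,  71.2]), array([29.2, 72.6]), array([450.4,  73.2]), 163)
m2 scene 202 (array([ 443.1, -120.6]), array([ 29.3, 100. ]), 10.3) (array([ 444.3, -123.3]), array([34.7, 88.5]), array([ 447.2, -125.3]), 202)
m2 side 156 (array([ 443.7, -111.7]), array([29.5, 84.3]), 11.0) (array([ 443.8, -110.5]), array([33.9, 77.5]), array([ 441.7, -104.7]), 156)
m2 top scene 162 (array([ 443.3, -121.9]), array([29.3, 75.1]), 10.3) (array([ 443.7, -123.3]), array([34.8, 64.6]), array([ 445.7, -120.8]), 162)
m2 top side 121 (array([ 444.1, -114.1]), array([29.5, 79.4]), 11.0) (array([ 444.2, -115.6]), array([34.1, 67.5]), array([ 443.2, -111.9]), 121)
```

View pics/crop3.png

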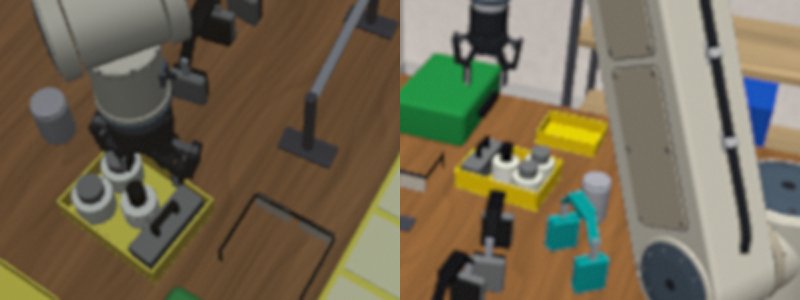

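All four supplies stand in the bin. Next is the muff at (444,-118).

Request:
{"method": "step_arm", "body": {"moves": [{"tx": 1, "ty": -0.2, "tz": 0, "ax": 0, "ay": 0, "az": 0.01}, {"tx": 1, "ty": -0.2, "tz": 0, "ax": 0, "ay": 0, "az": 0}, {"tx": 1, "ty": -0.2, "tz": 0, "ax": 0, "ay": 0, "az": 0}, {"tx": 1, "ty": -0.2, "tz": 0, "ax": 0, "ay": 0, "az": 0}, {"tx": 1, "ty": -0.2, "tz": 0, "ax": 0, "ay": 0, "az": 0}]}}

```text
clock: 46.58
eef_pos: [514.5, -278.2, 226.8]
tcp_rot: [-3.14, -0.001, 1.754]
contact_force: [0.5, 0.1, 0.8]
opening: 0.699
grasp_force: 0.0
```

Request:
{"method": "step_arm", "body": {"moves": [{"tx": 1, "ty": -0.2, "tz": 0, "ax": 0, "ay": 0, "az": 0}, {"tx": 1, "ty": -0.2, "tz": 0, "ax": 0, "ay": 0, "az": 0}, {"tx": 1, "ty": -0.2, "tz": 0, "ax": 0, "ay": 0, "az": 0}, {"tx": 1, "ty": -0.2, "tz": 0, "ax": 0, "ay": 0, "az": 0}, {"tx": 1, "ty": -0.2, "tz": 0, "ax": 0, "ay": 0, "az": 0}]}}

```text
clock: 47.2
eef_pos: [467.0, -159.9, 227.4]
tcp_rot: [-3.141, -0.001, 1.755]
contact_force: [0.1, -0.5, 0.9]
opening: 0.697
grasp_force: 0.0
```

Request:
{"method": "step_arm", "body": {"moves": [{"tx": 1, "ty": -0.2, "tz": 0, "ax": 0, "ay": 0, "az": 0}, {"tx": 1, "ty": -0.2, "tz": 0, "ax": 0, "ay": 0, "az": 0}, {"tx": 0, "ty": 0, "tz": 0, "ax": 0, "ay": 0, "az": 0}, {"tx": 0, "ty": 0, "tz": 0, "ax": 0, "ay": 0, "az": 0}]}}

```text
clock: 47.7
eef_pos: [449.1, -114.0, 228.0]
tcp_rot: [3.141, 0.0, 1.757]
contact_force: [0.2, 0.3, 0.0]
opening: 0.696
grasp_force: 0.0
```

```bash
python3 plan.py 100.7 443.8 -118.2 159
```

```text
t 47.7 pos [ 449.1 -114.   228. ] yaw 100.7 turn [ 0.     0.    -0.001]
shift [-0.13 -0.24  2.76]
```

Request:
{"method": "step_arm", "body": {"moves": [{"tx": -0.13, "ty": -0.24, "tz": 0.5, "ax": 0, "ay": 0, "az": 0}, {"tx": 0, "ty": 0, "tz": 0.9, "ax": 0, "ay": 0, "az": 0}, {"tx": 0, "ty": 0, "tz": 0.8, "ax": 0, "ay": 0, "az": 0}, {"tx": 0, "ty": 0, "tz": 0.5, "ax": 0, "ay": 0, "az": 0}, {"tx": 0, "ty": 0, "tz": 0, "ax": 0, "ay": 0, "az": 0}]}}

```text
clock: 48.32
eef_pos: [442.8, -118.3, 159.4]
tcp_rot: [-3.14, -0.001, 1.756]
contact_force: [0.5, -0.5, 0.6]
opening: 0.704
grasp_force: 0.0
```

Request:
{"method": "step_arm", "body": {"moves": [{"tx": 0, "ty": 0, "tz": 0, "ax": 0, "ay": 0, "az": 0}, {"tx": 0, "ty": 0, "tz": 0, "ax": 0, "ay": 0, "az": 0}]}}

```text
clock: 48.58
eef_pos: [444.0, -118.3, 161.1]
tcp_rot: [3.141, 0.001, 1.757]
contact_force: [-0.4, 0.1, -0.6]
opening: 0.702
grasp_force: 0.0
```

Request:
{"method": "step_arm", "body": {"moves": [{"tx": 0, "ty": 0, "tz": 0, "ax": 0, "ay": 0, "az": 0}, {"tx": 0, "ty": 0, "tz": 0, "ax": 0, "ay": 0, "az": 0}, {"tx": 0, "ty": 0, "tz": 0, "ax": 0, "ay": 0, "az": 0}, {"tx": 0, "ty": 0, "tz": 0, "ax": 0, "ay": 0, "az": 0}], "gripper": 0.15, "newtons": 50}}

```text
clock: 49.08
eef_pos: [443.7, -118.1, 161.1]
tcp_rot: [3.141, 0.0, 1.757]
contact_force: [-1.4, -0.3, 6.7]
opening: 0.336
grasp_force: 49.6
```

Request:
{"method": "step_arm", "body": {"moves": [{"tx": 0, "ty": 0, "tz": -0.4, "ax": 0, "ay": 0, "az": 0}, {"tx": 0, "ty": 0, "tz": -0.8, "ax": 0, "ay": 0, "az": 0}, {"tx": 0, "ty": 0, "tz": -1, "ax": 0, "ay": 0, "az": -0.117}, {"tx": 0, "ty": 0, "tz": -1, "ax": 0, "ay": 0, "az": -0.117}, {"tx": 0, "ty": 0, "tz": -1, "ax": 0, "ay": 0, "az": -0.117}]}}

```text
clock: 49.7
eef_pos: [443.2, -117.9, 266.7]
tcp_rot: [-3.142, -0.0, 2.314]
contact_force: [0.9, 1.2, -3.0]
opening: 0.34
grasp_force: 50.2
```

Request:
{"method": "step_arm", "body": {"moves": [{"tx": 0, "ty": 0, "tz": -1, "ax": 0, "ay": 0, "az": -0.117}, {"tx": 0, "ty": 0, "tz": -1, "ax": 0, "ay": 0, "az": -0.117}, {"tx": 0, "ty": 0, "tz": -1, "ax": 0, "ay": 0, "az": -0.117}, {"tx": 0, "ty": 0, "tz": 0, "ax": 0, "ay": 0, "az": -0.117}, {"tx": 0, "ty": 0, "tz": 0, "ax": 0, "ay": 0, "az": -0.117}]}}

```text
clock: 50.32
eef_pos: [443.2, -118.0, 341.2]
tcp_rot: [-3.141, 0.0, -3.05]
contact_force: [0.5, -0.8, -2.8]
opening: 0.336
grasp_force: 50.2
```

Request:
{"method": "step_arm", "body": {"moves": [{"tx": 0, "ty": 0, "tz": 0, "ax": 0, "ay": 0, "az": 0}]}}

```text
clock: 50.45
eef_pos: [443.2, -118.0, 340.8]
tcp_rot: [3.142, -0.0, -3.058]
contact_force: [-0.0, -0.3, -4.1]
opening: 0.336
grasp_force: 50.3
```

```bash
python3 plan.py 185.2 659.6 -85.3 340
```

```text
t 50.45 pos [ 443.2 -118.   340.8] yaw -175.2 turn [ 0.    -0.    -0.004]
shift [-8.74  0.52  0.03]
```

Request:
{"method": "step_arm", "body": {"moves": [{"tx": -0.97, "ty": 0.06, "tz": 0, "ax": 0, "ay": 0, "az": -0.004}, {"tx": -0.97, "ty": 0.06, "tz": 0, "ax": 0, "ay": 0, "az": 0}, {"tx": -0.97, "ty": 0.06, "tz": 0, "ax": 0, "ay": 0, "az": 0}, {"tx": -0.97, "ty": 0.06, "tz": 0, "ax": 0, "ay": 0, "az": 0}, {"tx": -0.97, "ty": 0.06, "tz": 0, "ax": 0, "ay": 0, "az": 0}]}}

```text
clock: 51.08
eef_pos: [564.1, -99.5, 340.4]
tcp_rot: [3.141, -0.001, -3.055]
contact_force: [0.7, -0.1, -2.6]
opening: 0.333
grasp_force: 50.3
```

Request:
{"method": "step_arm", "body": {"moves": [{"tx": -0.97, "ty": 0.06, "tz": 0, "ax": 0, "ay": 0, "az": 0}, {"tx": -0.97, "ty": 0.06, "tz": 0, "ax": 0, "ay": 0, "az": 0}, {"tx": -0.97, "ty": 0.06, "tz": 0, "ax": 0, "ay": 0, "az": 0}, {"tx": -0.97, "ty": 0.06, "tz": 0, "ax": 0, "ay": 0, "az": 0}, {"tx": 0, "ty": 0, "tz": 0, "ax": 0, "ay": 0, "az": 0}]}}

```text
clock: 51.7
eef_pos: [660.6, -84.5, 339.8]
tcp_rot: [3.141, -0.001, -3.054]
contact_force: [-0.1, 0.0, -4.2]
opening: 0.337
grasp_force: 50.3
```

Request:
{"method": "step_arm", "body": {"moves": [{"tx": 0, "ty": 0, "tz": 0, "ax": 0, "ay": 0, "az": 0}, {"tx": 0, "ty": 0, "tz": 0, "ax": 0, "ay": 0, "az": 0}]}}

```text
clock: 51.95
eef_pos: [659.0, -85.0, 340.6]
tcp_rot: [3.142, -0.0, -3.051]
contact_force: [0.4, 0.0, -3.2]
opening: 0.337
grasp_force: 50.3
```

```bash
python3 plan.py 185.2 659.6 -85.3 182
python3 - <<'E'
from meas import *
D={'scene':grab('scene','scene4'),'side':grab('side','side4')}
z=r.sense()['eef_pos'][2]-161
for c,P in pts(D,570,750,-130,-40,z+20,z+78).items(): print('cups',c,len(P),rect(P),mid(P),P[:,2].min().round())
for c,P in pts(D,600,710,-180,105,140,170).items():
    k=np.polyfit(P[:,1],P[:,0],1);print('rail',c,k.round(4),P[:,1].min().round(),P[:,1].max().round(),len(P))
a=cv2.imread('pics/scene4.png')[110:290,270:470];b=cv2.imread('pics/side4.png')[90:270,200:400]
cv2.imwrite('pics/crop4.png',np.hstack([cv2.resize(i,(400,360),interpolation=2) for i in (a,b)]))
E
```

```text
t 51.95 pos [659.  -85.  340.6] yaw -174.8 turn [ 0. -0. -0.]
shift [-0.02 -0.01  6.34]
cups scene 573 (array([662.5, -88.5]), array([151.7,  62.1]), 6.2) (array([666. , -91.5]), array([145.5,  65.4]), array([665.4, -98.5]), 573) 200.0
cups side 445 (array([663.6, -81.1]), array([151. ,  66.4]), 5.1) (array([662. , -78.9]), array([147.4,  65.6]), array([661.2, -70.9]), 445) 200.0
rail scene [-8.870000e-02  6.523068e+02] -179.0 105.0 386
rail side [-9.580000e-02  6.516506e+02] -176.0 105.0 252
```

View pics/crop4.png

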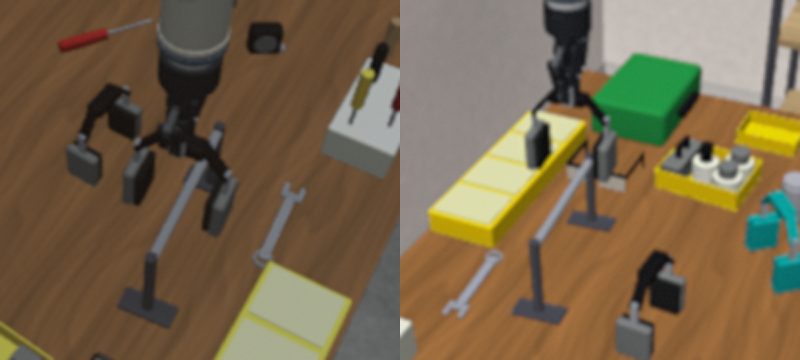

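Request:
{"method": "step_arm", "body": {"moves": [{"tx": 0.12, "ty": 0, "tz": 0.6, "ax": 0, "ay": 0, "az": 0}, {"tx": 0, "ty": 0, "tz": 1, "ax": 0, "ay": 0, "az": 0}, {"tx": 0, "ty": 0, "tz": 1, "ax": 0, "ay": 0, "az": 0}, {"tx": 0, "ty": 0, "tz": 1, "ax": 0, "ay": 0, "az": 0}, {"tx": 0, "ty": 0, "tz": 1, "ax": 0, "ay": 0, "az": 0}]}}

```text
clock: 52.68
eef_pos: [655.8, -85.1, 223.8]
tcp_rot: [3.141, -0.001, -3.05]
contact_force: [0.5, 0.0, -3.5]
opening: 0.337
grasp_force: 50.3
```

Request:
{"method": "step_arm", "body": {"moves": [{"tx": 0, "ty": 0, "tz": 0.8, "ax": 0, "ay": 0, "az": 0}, {"tx": 0, "ty": 0, "tz": 0.5, "ax": 0, "ay": 0, "az": 0}, {"tx": 0, "ty": 0, "tz": 0.1, "ax": 0, "ay": 0, "az": 0}, {"tx": 0, "ty": 0, "tz": 0, "ax": 0, "ay": 0, "az": 0}]}}

```text
clock: 53.18
eef_pos: [657.0, -85.2, 191.1]
tcp_rot: [-3.141, 0.001, -3.05]
contact_force: [0.0, -0.3, -2.2]
opening: 0.334
grasp_force: 50.2
```

Request:
{"method": "step_arm", "body": {"moves": [{"tx": 0, "ty": 0, "tz": 0.12, "ax": 0, "ay": 0, "az": 0}, {"tx": 0, "ty": 0, "tz": 0.1, "ax": 0, "ay": 0, "az": 0}, {"tx": 0, "ty": 0, "tz": 0, "ax": 0, "ay": 0, "az": 0}]}}

```text
clock: 53.55
eef_pos: [656.6, -85.1, 185.0]
tcp_rot: [3.142, -0.0, -3.05]
contact_force: [0.2, 0.1, -2.8]
opening: 0.335
grasp_force: 50.3
```

Request:
{"method": "step_arm", "body": {"moves": [{"tx": 0, "ty": 0, "tz": 0.05, "ax": 0, "ay": 0, "az": 0}, {"tx": 0, "ty": 0, "tz": 0.04, "ax": 0, "ay": 0, "az": 0}, {"tx": 0, "ty": 0, "tz": 0, "ax": 0, "ay": 0, "az": 0}]}}

```text
clock: 53.92
eef_pos: [656.6, -85.1, 182.7]
tcp_rot: [3.142, -0.0, -3.05]
contact_force: [-0.0, -0.3, -2.7]
opening: 0.337
grasp_force: 50.3
```

Request:
{"method": "step_arm", "body": {"moves": [{"tx": 0, "ty": 0, "tz": 0.04, "ax": 0, "ay": 0, "az": 0}, {"tx": 0, "ty": 0, "tz": 0, "ax": 0, "ay": 0, "az": 0}]}}

```text
clock: 54.18
eef_pos: [656.7, -85.1, 181.9]
tcp_rot: [-3.142, 0.0, -3.05]
contact_force: [-0.3, -0.6, -1.6]
opening: 0.337
grasp_force: 50.4
```

Request:
{"method": "step_arm", "body": {"moves": [{"tx": 0, "ty": 0, "tz": 0.04, "ax": 0, "ay": 0, "az": 0}, {"tx": 0, "ty": 0, "tz": 0, "ax": 0, "ay": 0, "az": 0}]}}

```text
clock: 54.42
eef_pos: [656.8, -85.1, 181.8]
tcp_rot: [-3.141, 0.001, -3.05]
contact_force: [-2.9, 1.4, 5.7]
opening: 0.337
grasp_force: 51.3
```

Request:
{"method": "step_arm", "body": {"moves": [{"tx": 0, "ty": 0, "tz": 0, "ax": 0, "ay": 0, "az": 0}, {"tx": 0, "ty": 0, "tz": 0, "ax": 0, "ay": 0, "az": 0}, {"tx": 0, "ty": 0, "tz": 0, "ax": 0, "ay": 0, "az": 0}], "gripper": 0.55}}

```text
clock: 54.8
eef_pos: [656.7, -85.1, 180.7]
tcp_rot: [-3.142, 0.0, -3.05]
contact_force: [0.3, 0.1, -0.2]
opening: 0.547
grasp_force: 0.0
```

Request:
{"method": "step_arm", "body": {"moves": [{"tx": 0, "ty": 0, "tz": -0.4, "ax": 0, "ay": 0, "az": 0}, {"tx": 0, "ty": 0, "tz": -0.8, "ax": 0, "ay": 0, "az": 0}, {"tx": 0, "ty": 0, "tz": -1, "ax": 0, "ay": 0, "az": 0}, {"tx": 0, "ty": 0, "tz": -0.5, "ax": 0, "ay": 0, "az": 0}]}}

```text
clock: 55.3
eef_pos: [657.6, -85.2, 251.2]
tcp_rot: [-3.141, 0.003, -3.05]
contact_force: [0.5, 0.3, 0.3]
opening: 0.553
grasp_force: 0.0
```

```bash
python3 plan.py 87.3 450.4 65.3 240;  python3 - <<'E'
from meas import *
D={'scene':grab('scene','scene5'),'side':grab('side','side5')}
for c,P in pts(D,570,750,-130,-40,30,100).items(): print('cups',c,len(P),rect(P),mid(P),P[:,2].max().round())
for c,P in pts(D,610,710,-125,-50,160,185).items(): print('crown',c,len(P),rect(P),mid(P),np.median(P[:,2]))
a=cv2.imread('pics/scene5.png')[110:290,270:470];b=cv2.imread('pics/side5.png')[90:270,200:400]
cv2.imwrite('pics/crop5.png',np.hstack([cv2.resize(i,(400,360),interpolation=2) for i in (a,b)]))
E
```

```text
t 55.3 pos [657.6 -85.2 251.2] yaw -174.8 turn [1.000e-03 2.000e-03 1.088e+00]
shift [ 5.62 -8.56  0.45]
cups scene 485 (array([659.6, -87.7]), array([150.3,  61.6]), 6.8) (array([662.1, -91.2]), array([146.2,  65.8]), array([661.9, -98.9]), 485) 99.0
cups side 367 (array([660.8, -80.7]), array([152.9,  62.4]), 5.5) (array([658. , -77.8]), array([146.8,  65.2]), array([646.4, -71.6]), 367) 100.0
crown scene 235 (array([660.1, -88.5]), array([80.4, 32.8]), 13.0) (array([660.1, -87.7]), array([74.1, 31.5]), array([662.3, -88.8]), 235) 169.97061389321652
crown side 148 (array([662.5, -79.9]), array([83.8, 36.2]), 10.6) (array([660. , -80.2]), array([71.8, 33.1]), array([658.9, -77.9]), 148) 170.95198168179132
```

View pics/crop5.png

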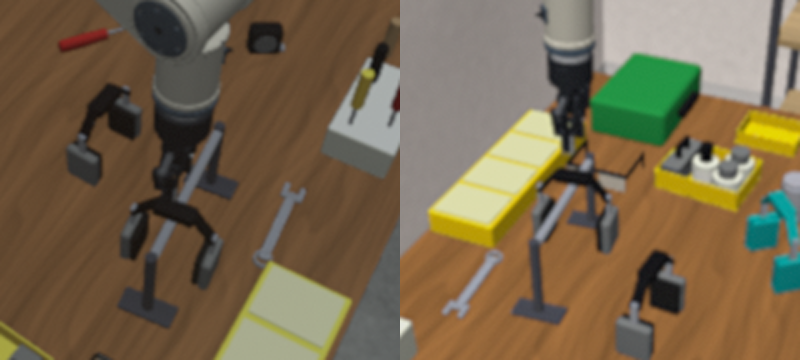

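The first pair hangs square on the rail. Now the second.

Request:
{"method": "step_arm", "body": {"moves": [{"tx": 0, "ty": 0, "tz": 0, "ax": 0, "ay": 0, "az": 0.109}, {"tx": 0, "ty": 0, "tz": 0, "ax": 0, "ay": 0, "az": 0.109}, {"tx": 0, "ty": 0, "tz": 0, "ax": 0, "ay": 0, "az": 0.109}, {"tx": 0, "ty": 0, "tz": 0, "ax": 0, "ay": 0, "az": 0.109}, {"tx": 0, "ty": 0, "tz": 0, "ax": 0, "ay": 0, "az": 0.109}], "gripper": 0.7}}

```text
clock: 56.02
eef_pos: [656.2, -85.1, 247.4]
tcp_rot: [-3.141, -0.001, 2.371]
contact_force: [-0.1, -0.4, 0.2]
opening: 0.696
grasp_force: 0.0
```

Request:
{"method": "step_arm", "body": {"moves": [{"tx": 0, "ty": 0, "tz": 0, "ax": 0, "ay": 0, "az": 0.109}, {"tx": 0, "ty": 0, "tz": 0, "ax": 0, "ay": 0, "az": 0.109}, {"tx": 0, "ty": 0, "tz": 0, "ax": 0, "ay": 0, "az": 0.109}, {"tx": 0, "ty": 0, "tz": 0, "ax": 0, "ay": 0, "az": 0.109}, {"tx": 0, "ty": 0, "tz": 0, "ax": 0, "ay": 0, "az": 0.107}]}}

```text
clock: 56.65
eef_pos: [656.2, -85.1, 247.4]
tcp_rot: [-3.14, -0.0, 1.519]
contact_force: [-0.1, -0.3, 1.1]
opening: 0.698
grasp_force: 0.0
```

Request:
{"method": "step_arm", "body": {"moves": [{"tx": 0.63, "ty": -0.95, "tz": 0, "ax": 0, "ay": 0, "az": 0}, {"tx": 0.63, "ty": -0.95, "tz": 0, "ax": 0, "ay": 0, "az": 0}, {"tx": 0.63, "ty": -0.95, "tz": 0, "ax": 0, "ay": 0, "az": 0}, {"tx": 0.63, "ty": -0.95, "tz": 0, "ax": 0, "ay": 0, "az": 0}, {"tx": 0.63, "ty": -0.95, "tz": 0, "ax": 0, "ay": 0, "az": 0}]}}

```text
clock: 57.28
eef_pos: [540.5, -0.4, 247.6]
tcp_rot: [-3.141, -0.0, 1.524]
contact_force: [0.3, -0.4, -0.7]
opening: 0.702
grasp_force: 0.0
```

Request:
{"method": "step_arm", "body": {"moves": [{"tx": 0.63, "ty": -0.95, "tz": 0, "ax": 0, "ay": 0, "az": 0}, {"tx": 0.63, "ty": -0.95, "tz": 0, "ax": 0, "ay": 0, "az": 0}, {"tx": 0.63, "ty": -0.95, "tz": 0, "ax": 0, "ay": 0, "az": 0}, {"tx": 0.6, "ty": -0.95, "tz": 0.4, "ax": 0, "ay": 0, "az": 0}, {"tx": 0, "ty": 0, "tz": 0, "ax": 0, "ay": 0, "az": 0}]}}

```text
clock: 57.9
eef_pos: [447.7, 66.2, 237.3]
tcp_rot: [-3.139, 0.0, 1.526]
contact_force: [-0.4, -0.6, -0.1]
opening: 0.703
grasp_force: 0.0
```

Request:
{"method": "step_arm", "body": {"moves": [{"tx": 0, "ty": 0, "tz": 0, "ax": 0, "ay": 0, "az": 0}]}}

```text
clock: 58.02
eef_pos: [450.3, 65.6, 238.4]
tcp_rot: [3.141, 0.0, 1.525]
contact_force: [-0.8, 0.0, -0.0]
opening: 0.702
grasp_force: 0.0
```

```bash
python3 plan.py 87.3 450.4 65.3 160;  python3 - <<'E'
from meas import *
D={'scene':grab('scene'),'side':grab('side')}
for c,P in pts(D,380,520,15,115,125,165).items(): print('m1',c,len(P), rect(P), mid(P))
for c,P in pts(D,380,520,-30,160,30,80).items(): print('m1cups',c,len(P), rect(P), mid(P))
E
```

```text
t 58.02 pos [450.3  65.6 238.4] yaw 87.4 turn [0.    0.    0.001]
shift [-0.01  0.    3.14]
m1 scene 210 (array([449.5,  61.9]), array([94. , 31.6]), 86.9) (array([450.1,  58.6]), array([30.1, 84.3]), array([451.3,  55.1]), 210)
m1 side 207 (array([451.7,  67.6]), array([94.9, 30.6]), 86.7) (array([450.7,  73.2]), array([29. , 80.5]), array([450.1,  78. ]), 207)
m1cups scene 401 (array([452.4,  61.9]), array([153.8,  62. ]), 84.1) (array([451.1,  58.7]), array([ 63.7, 144.1]), array([454.5,  52.5]), 401)
m1cups side 502 (array([449.7,  69.3]), array([154.2,  61.2]), 85.2) (array([449.9,  71.2]), array([ 64.1, 145. ]), array([447.5,  79. ]), 502)
```

Request:
{"method": "step_arm", "body": {"moves": [{"tx": 0, "ty": 0, "tz": 0.8, "ax": 0, "ay": 0, "az": 0.012}, {"tx": 0, "ty": 0, "tz": 1, "ax": 0, "ay": 0, "az": 0}, {"tx": 0, "ty": 0, "tz": 0.8, "ax": 0, "ay": 0, "az": 0}, {"tx": 0, "ty": 0, "tz": 0.5, "ax": 0, "ay": 0, "az": 0}, {"tx": 0, "ty": 0, "tz": 0, "ax": 0, "ay": 0, "az": 0}]}}

```text
clock: 58.75
eef_pos: [449.6, 65.4, 160.2]
tcp_rot: [-3.14, 0.0, 1.505]
contact_force: [-0.6, -0.2, -0.6]
opening: 0.699
grasp_force: 0.0
```

Request:
{"method": "step_arm", "body": {"moves": [{"tx": 0, "ty": 0, "tz": 0, "ax": 0, "ay": 0, "az": 0}, {"tx": 0, "ty": 0, "tz": 0, "ax": 0, "ay": 0, "az": 0}]}}

```text
clock: 59.0
eef_pos: [450.3, 65.7, 161.5]
tcp_rot: [3.14, -0.0, 1.505]
contact_force: [0.0, -0.1, 0.7]
opening: 0.699
grasp_force: 0.0
```

Request:
{"method": "step_arm", "body": {"moves": [{"tx": 0, "ty": 0, "tz": 0, "ax": 0, "ay": 0, "az": 0}, {"tx": 0, "ty": 0, "tz": 0, "ax": 0, "ay": 0, "az": 0}, {"tx": 0, "ty": 0, "tz": 0, "ax": 0, "ay": 0, "az": 0}, {"tx": 0, "ty": 0, "tz": 0, "ax": 0, "ay": 0, "az": 0}], "gripper": 0.15}}

```text
clock: 59.5
eef_pos: [449.9, 65.7, 161.3]
tcp_rot: [3.141, -0.0, 1.505]
contact_force: [-1.5, -0.0, 6.0]
opening: 0.335
grasp_force: 49.6
```

Request:
{"method": "step_arm", "body": {"moves": [{"tx": 0, "ty": 0, "tz": -0.4, "ax": 0, "ay": 0, "az": 0}, {"tx": 0, "ty": 0, "tz": -0.8, "ax": 0, "ay": 0, "az": 0}, {"tx": 0, "ty": 0, "tz": -1, "ax": 0, "ay": 0, "az": 0.1125}, {"tx": 0, "ty": 0, "tz": -1, "ax": 0, "ay": 0, "az": 0.1125}, {"tx": 0, "ty": 0, "tz": -1, "ax": 0, "ay": 0, "az": 0.1125}]}}

```text
clock: 60.12
eef_pos: [449.4, 65.7, 266.9]
tcp_rot: [-3.141, 0.0, 0.969]
contact_force: [0.8, 0.3, -2.6]
opening: 0.333
grasp_force: 50.3
```

Request:
{"method": "step_arm", "body": {"moves": [{"tx": 0, "ty": 0, "tz": -1, "ax": 0, "ay": 0, "az": 0.1125}, {"tx": 0, "ty": 0, "tz": -1, "ax": 0, "ay": 0, "az": 0.1125}, {"tx": 0, "ty": 0, "tz": -1, "ax": 0, "ay": 0, "az": 0.1125}, {"tx": 0, "ty": 0, "tz": 0, "ax": 0, "ay": 0, "az": 0.1125}, {"tx": 0, "ty": 0, "tz": 0, "ax": 0, "ay": 0, "az": 0.1125}]}}

```text
clock: 60.75
eef_pos: [449.4, 65.7, 341.4]
tcp_rot: [-3.142, -0.0, 0.086]
contact_force: [0.3, 0.4, -3.7]
opening: 0.339
grasp_force: 50.3
```

Request:
{"method": "step_arm", "body": {"moves": [{"tx": 0, "ty": 0, "tz": 0, "ax": 0, "ay": 0, "az": 0}]}}

```text
clock: 60.88
eef_pos: [449.4, 65.7, 341.0]
tcp_rot: [-3.142, 0.0, 0.093]
contact_force: [-0.3, -1.1, -2.8]
opening: 0.336
grasp_force: 50.3
```

```bash
python3 plan.py 5.2 650.3 18.3 340
```

```text
t 60.88 pos [449.4  65.7 341. ] yaw 5.3 turn [-0.     0.     0.001]
shift [7.83 2.62 0.04]
```

Request:
{"method": "step_arm", "body": {"moves": [{"tx": 0.98, "ty": 0.33, "tz": 0, "ax": 0, "ay": 0, "az": 0}, {"tx": 0.98, "ty": 0.33, "tz": 0, "ax": 0, "ay": 0, "az": 0}, {"tx": 0.98, "ty": 0.33, "tz": 0, "ax": 0, "ay": 0, "az": 0}, {"tx": 0.98, "ty": 0.33, "tz": 0, "ax": 0, "ay": 0, "az": 0}, {"tx": 0.98, "ty": 0.33, "tz": 0, "ax": 0, "ay": 0, "az": 0}]}}

```text
clock: 61.5
eef_pos: [576.0, 35.6, 340.6]
tcp_rot: [-3.142, 0.001, 0.097]
contact_force: [-0.4, 0.2, -2.6]
opening: 0.337
grasp_force: 50.3
```

Request:
{"method": "step_arm", "body": {"moves": [{"tx": 0.98, "ty": 0.33, "tz": 0, "ax": 0, "ay": 0, "az": 0}, {"tx": 0.98, "ty": 0.33, "tz": 0, "ax": 0, "ay": 0, "az": 0}, {"tx": 0.97, "ty": 0.31, "tz": 0, "ax": 0, "ay": 0, "az": 0}, {"tx": 0, "ty": 0, "tz": 0, "ax": 0, "ay": 0, "az": 0}, {"tx": 0, "ty": 0, "tz": 0, "ax": 0, "ay": 0, "az": 0}]}}

```text
clock: 62.12
eef_pos: [650.0, 18.5, 340.4]
tcp_rot: [-3.141, 0.001, 0.094]
contact_force: [0.2, -1.3, -2.0]
opening: 0.339
grasp_force: 50.3
```

Request:
{"method": "step_arm", "body": {"moves": [{"tx": 0, "ty": 0, "tz": 0, "ax": 0, "ay": 0, "az": 0}]}}

```text
clock: 62.25
eef_pos: [649.9, 18.6, 340.9]
tcp_rot: [-3.141, 0.0, 0.093]
contact_force: [-0.2, 0.1, -1.9]
opening: 0.333
grasp_force: 50.3
```

```bash
python3 plan.py 5.2 650.3 18.3 182
python3 - <<'E'
from meas import *
D={'scene':grab('scene'),'side':grab('side')}
z=r.sense()['eef_pos'][2]-161
for c,P in pts(D,560,740,-30,65,z+20,z+78).items(): print('cups',c,len(P),rect(P),mid(P),P[:,2].min().round())
for c,P in pts(D,600,710,-180,105,140,156).items():
    P=P[(P[:,1]>-20)|(P[:,1]<-135)]
    k=np.polyfit(P[:,1],P[:,0],1);print('rail',c,k.round(4),np.polyval(k,18.3).round(1),len(P))
E
```

```text
t 62.25 pos [649.9  18.6 340.9] yaw 5.3 turn [-0.     0.     0.001]
shift [0.01 0.01 6.35]
cups scene 533 (array([648.8,  16. ]), array([151.2,  62.5]), 5.5) (array([651.5,  13.7]), array([146.6,  64.8]), array([651.2,   6.3]), 533) 200.0
cups side 507 (array([650.5,  23.1]), array([152.3,  64.9]), 4.7) (array([647.8,  26.2]), array([146.2,  64.6]), array([647.2,  33.3]), 507) 200.0
rail scene [-8.990000e-02  6.524523e+02] 650.8 213
rail side [-9.070000e-02  6.509061e+02] 649.2 118
```

Centred within a millimetre, so I'll lower it.

Request:
{"method": "step_arm", "body": {"moves": [{"tx": 0, "ty": 0, "tz": 0.6, "ax": 0, "ay": 0, "az": 0}, {"tx": 0, "ty": 0, "tz": 1, "ax": 0, "ay": 0, "az": 0}, {"tx": 0, "ty": 0, "tz": 1, "ax": 0, "ay": 0, "az": 0}, {"tx": 0, "ty": 0, "tz": 1, "ax": 0, "ay": 0, "az": 0}, {"tx": 0, "ty": 0, "tz": 1, "ax": 0, "ay": 0, "az": 0}]}}

```text
clock: 62.98
eef_pos: [650.0, 18.4, 224.0]
tcp_rot: [-3.142, 0.001, 0.092]
contact_force: [-0.9, -0.2, -2.7]
opening: 0.337
grasp_force: 50.4
```

Request:
{"method": "step_arm", "body": {"moves": [{"tx": 0, "ty": 0, "tz": 0.8, "ax": 0, "ay": 0, "az": 0}, {"tx": 0, "ty": 0, "tz": 0.5, "ax": 0, "ay": 0, "az": 0}, {"tx": 0, "ty": 0, "tz": 0.2, "ax": 0, "ay": 0, "az": 0}, {"tx": 0, "ty": 0, "tz": 0.1, "ax": 0, "ay": 0, "az": 0}, {"tx": 0, "ty": 0, "tz": 0, "ax": 0, "ay": 0, "az": 0}]}}

```text
clock: 63.6
eef_pos: [651.0, 18.4, 186.3]
tcp_rot: [3.142, -0.001, 0.092]
contact_force: [-0.9, -0.3, -2.7]
opening: 0.338
grasp_force: 50.3
```

Request:
{"method": "step_arm", "body": {"moves": [{"tx": 0, "ty": 0, "tz": 0.07, "ax": 0, "ay": 0, "az": 0}, {"tx": 0, "ty": 0, "tz": 0.05, "ax": 0, "ay": 0, "az": 0}, {"tx": 0, "ty": 0, "tz": 0, "ax": 0, "ay": 0, "az": 0}]}}

```text
clock: 63.98
eef_pos: [650.6, 18.4, 182.8]
tcp_rot: [-3.142, 0.0, 0.092]
contact_force: [0.1, -0.6, -3.4]
opening: 0.335
grasp_force: 50.3
```

Request:
{"method": "step_arm", "body": {"moves": [{"tx": 0, "ty": 0, "tz": 0.03, "ax": 0, "ay": 0, "az": 0}, {"tx": 0, "ty": 0, "tz": 0, "ax": 0, "ay": 0, "az": 0}]}}

```text
clock: 64.22
eef_pos: [650.7, 18.4, 182.3]
tcp_rot: [3.142, -0.0, 0.092]
contact_force: [-1.0, -0.6, -0.2]
opening: 0.334
grasp_force: 50.6
```

Request:
{"method": "step_arm", "body": {"moves": [{"tx": 0, "ty": 0, "tz": 0.02, "ax": 0, "ay": 0, "az": 0}, {"tx": 0, "ty": 0, "tz": 0, "ax": 0, "ay": 0, "az": 0}]}}

```text
clock: 64.47
eef_pos: [650.8, 18.4, 182.2]
tcp_rot: [3.142, -0.0, 0.092]
contact_force: [-2.8, -0.0, 5.0]
opening: 0.335
grasp_force: 51.3
```

Request:
{"method": "step_arm", "body": {"moves": [{"tx": 0, "ty": 0, "tz": 0, "ax": 0, "ay": 0, "az": 0}, {"tx": 0, "ty": 0, "tz": 0, "ax": 0, "ay": 0, "az": 0}, {"tx": 0, "ty": 0, "tz": 0, "ax": 0, "ay": 0, "az": 0}], "gripper": 0.55}}

```text
clock: 64.85
eef_pos: [650.7, 18.4, 181.4]
tcp_rot: [3.142, -0.0, 0.092]
contact_force: [-0.1, -0.2, 0.9]
opening: 0.549
grasp_force: 0.0
```

Request:
{"method": "step_arm", "body": {"moves": [{"tx": 0, "ty": 0, "tz": -0.4, "ax": 0, "ay": 0, "az": 0}, {"tx": 0, "ty": 0, "tz": -0.8, "ax": 0, "ay": 0, "az": 0}, {"tx": 0, "ty": 0, "tz": -1, "ax": 0, "ay": 0, "az": 0}, {"tx": 0, "ty": 0, "tz": -1, "ax": 0, "ay": 0, "az": 0}, {"tx": 0, "ty": 0, "tz": -1, "ax": 0, "ay": 0, "az": 0}]}}

```text
clock: 65.47
eef_pos: [650.9, 18.4, 289.2]
tcp_rot: [3.141, -0.002, 0.092]
contact_force: [0.5, -1.2, 0.4]
opening: 0.548
grasp_force: 0.0
```

Request:
{"method": "step_arm", "body": {"moves": [{"tx": -1, "ty": 0, "tz": -1, "ax": 0, "ay": 0, "az": 0}, {"tx": -1, "ty": 0, "tz": -0.5, "ax": 0, "ay": 0, "az": 0}, {"tx": -1, "ty": 0, "tz": 0, "ax": 0, "ay": 0, "az": 0}, {"tx": -1, "ty": 0, "tz": 0, "ax": 0, "ay": 0, "az": 0}, {"tx": -1, "ty": 0, "tz": 0, "ax": 0, "ay": 0, "az": 0}]}}

```text
clock: 66.1
eef_pos: [525.6, 6.9, 325.8]
tcp_rot: [3.141, -0.002, 0.092]
contact_force: [0.5, 0.3, -0.3]
opening: 0.555
grasp_force: 0.0
```

Request:
{"method": "step_arm", "body": {"moves": [{"tx": -1, "ty": 0, "tz": 0, "ax": 0, "ay": 0, "az": 0}, {"tx": -1, "ty": 0, "tz": 0, "ax": 0, "ay": 0, "az": 0}, {"tx": 0, "ty": 0, "tz": 0, "ax": 0, "ay": 0, "az": 0}, {"tx": 0, "ty": 0, "tz": 0, "ax": 0, "ay": 0, "az": 0}]}}

```text
clock: 66.6
eef_pos: [477.3, 2.4, 325.2]
tcp_rot: [3.141, -0.002, 0.092]
contact_force: [-0.2, 0.1, -0.3]
opening: 0.545
grasp_force: 0.0
```

Run:
```python
from meas import *
D={'scene':grab('scene','scene6'),'side':grab('side','side6')}
for nm,y,x in (('A',-85,660),('B',18,650)):
  for c,P in pts(D,x-90,x+90,y-45,y+45,30,100).items(): print(nm,'cups',c,rect(P),mid(P))
  for c,P in pts(D,x-45,x+45,y-35,y+35,160,185).items(): print(nm,'crown',c,rect(P),np.median(P[:,2]))
supplies(D,{'jar1':(453,-355,68,32),'bot':(510,-391,82,25),'jar2':(444,-417,68,32),'case':(564,-397,72,32)})
a=cv2.imread('pics/scene6.png')[100:340,190:450];b=cv2.imread('pics/side6.png')[90:330,180:440]
cv2.imwrite('pics/crop6.png',np.hstack([cv2.resize(i,(400,370),interpolation=2) for i in (a,b)]))
```

```text
A cups scene (array([659.5, -87.4]), array([150.5,  62.4]), 6.0) (array([662.2, -89.9]), array([146.4,  68.6]), array([661.9, -98.6]), 481)
A cups side (array([659.9, -78.9]), array([152.4,  63.6]), 6.1) (array([656.9, -77.7]), array([145.9,  66.1]), array([626.8, -72.8]), 274)
A crown scene (array([660. , -86.9]), array([82. , 31.7]), 5.0) 169.58201223520098
A crown side (array([661.4, -80.9]), array([77.5, 35.8]), 4.1) 170.2462656076674
B cups scene (array([649.6,  15.2]), array([151.5,  61.5]), 5.6) (array([652.5,  14.2]), array([146.9,  65.6]), array([661.1,   7.4]), 404)
B cups side (array([650.6,  23.2]), array([151.4,  64.5]), 5.2) (array([648.3,  24.5]), array([146. ,  66.8]), array([642.3,  33.9]), 456)
B crown scene (array([650.9,  16.4]), array([82.5, 31.9]), 5.2) 169.34755724696845
B crown side (array([651. ,  20.5]), array([83.9, 34.1]), 9.1) 170.5187859501018
jar1 scene [ 451.5 -357.7] [38.1 36.1] [ 453.  -358.3] 145 z 77.8
jar1 side [ 453.  -352.7] [35.3 41.5] [ 453.  -349.8] 65 z 77.8
bot scene [ 508.6 -391.9] [24.6 25.7] [ 509.3 -392.4] 81 z 91.9
bot side [ 510.  -386.1] [23.  27.1] [ 510.2 -384.8] 34 z 91.0
jar2 scene [ 444.7 -417.7] [37.1 34.7] [ 445.7 -418.3] 155 z 77.7
jar2 side [ 446.4 -412.3] [35.5 37.9] [ 445.3 -408.9] 60 z 78.9
case scene [ 562.4 -399.9] [14.5 48.4] [ 563.  -400.8] 87 z 82.4
case side [ 565.4 -394.8] [13.5 53.2] [ 564.6 -391.8] 31 z 81.2
```

View pics/crop6.png

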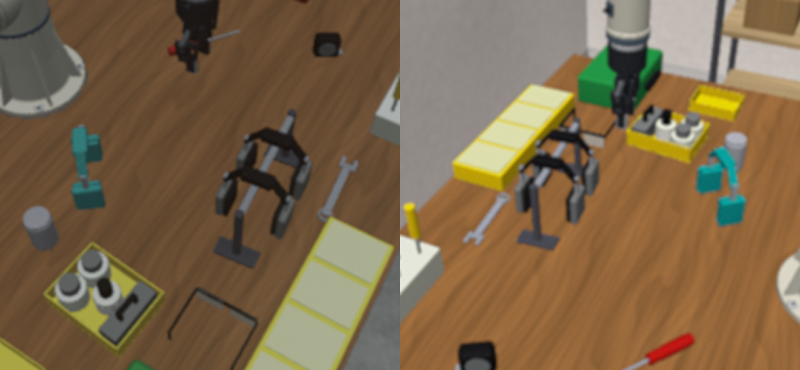

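The picture shows both muffs hanging square on the rail and clear of each other, with all four supplies upright in the large bin. The other tools look untouched and the arm is clear, so I'm handing in.

```bash
python3 -c "
from rig import workorder
print(workorder.sign_off())"
```

```text
the job is handed in; nothing more can be done
None
```

The job is handed in: both jars, the one spray bottle present and the ear-plug case stand upright in the large yellow bin, and both black ear defenders hang square and free on the rail, as the last pictures and depth readings showed; no verdict came back.

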